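Lay out brake pads for wear inspection

TASK

Get the brake pads ready for their wear check: take the spanner out of the inspection tray and lay it lengthwise in the middle of the tool mat, then lay every brake pad in the tray, one inside each yellow outline and square with it, with the dark friction lining facing up, so pads that show their red back must be turned over. When all the pads lie in place, switch the tray's light on by pushing its toggle fully over towards the light bar, and leave the other things on the bench alone.

Things in the scene. Friction and masses are not known exactly. Their poses are not given: they have to be found in the camera images.
- pad_a: brake pad, a 70 x 56 x 20 mm block (x, y, z), about 0.22 kg, all sides flat and flush. Red steel back plate (6 mm, bare steel ring in its middle) on the -z face, dark grey friction lining with a cross groove on the +z face. Origin at the centre of the block, x along the length, z out of the lining (z down = red back up). Starts flat on the bench; may be absent
- pad_b: brake pad, a 70 x 56 x 20 mm block (x, y, z), about 0.22 kg, all sides flat and flush. Red steel back plate (6 mm, bare steel ring in its middle) on the -z face, dark grey friction lining with a cross groove on the +z face. Origin at the centre of the block, x along the length, z out of the lining (z down = red back up). Starts flat on the bench; may be absent
- pad_c: brake pad, a 70 x 56 x 20 mm block (x, y, z), about 0.22 kg, all sides flat and flush. Red steel back plate (6 mm, bare steel ring in its middle) on the -z face, dark grey friction lining with a cross groove on the +z face. Origin at the centre of the block, x along the length, z out of the lining (z down = red back up). Starts flat on the bench; may be absent
- pad_d: brake pad, a 70 x 56 x 20 mm block (x, y, z), about 0.22 kg, all sides flat and flush. Red steel back plate (6 mm, bare steel ring in its middle) on the -z face, dark grey friction lining with a cross groove on the +z face. Origin at the centre of the block, x along the length, z out of the lining (z down = red back up). Starts flat on the bench; may be absent
- spanner: combination spanner, steel, 190 mm long, 0.16 kg, starts lying in the tray. Origin on its underside at mid-length, x along the shaft towards the open jaw; the shaft is 17 mm wide and 7 mm thick, the ends are up to 38 mm wide and 8 mm thick
- tray: fixed blue inspection tray with aluminium rim, 250 x 216 mm (x, y), floor 6 mm and rim 14 mm above the bench, rim 4 mm thick. Origin under its centre at bench height, z up. Four yellow outlines (88 x 74 mm inside, long side along x) on its floor, 2 x 2. A light bar 49 mm high stands along its +x edge, 128 to 160 mm from the centre; the light's switch stands beside its +y edge
- place0 (a point): centre of outline 0 on the tray floor, at (-59, 50) mm (x, y) from the tray's centre; axes as the tray's
- place1 (a point): centre of outline 1 on the tray floor, at (-59, -50) mm (x, y) from the tray's centre; axes as the tray's
- place2 (a point): centre of outline 2 on the tray floor, at (59, 50) mm (x, y) from the tray's centre; axes as the tray's
- place3 (a point): centre of outline 3 on the tray floor, at (59, -50) mm (x, y) from the tray's centre; axes as the tray's
- tool_mat: flat black rubber mat with blue edge lines, fixed, 240 x 110 mm (x, y), 3 mm thick. Origin under its centre at bench height, x along its length
- light_switch (a joint): toggle lever of the light, rad: 0 leans to tray -x (off), 0.5 upright, 1.0 leans to tray +x (on, end stop); starts 0 to 0.15. Pivot parallel to tray y, 22 mm above the bench, at (40, 170) mm (x, y) from the tray's centre; only friction (0.06 N m), stays where left. Its grey box is 70 x 50 x 25 mm (x, y, z)
- light_switch_tip (a point): centre of the round end (16 mm thick) of the toggle lever's black grip, 55 mm from its pivot; the grip covers the last 22 mm
- grease_tin: flat green grease tin among the pads, 50 mm across, 24 mm high; bystander, leave alone. Origin at the centre of its underside
- cleaner_can: standing spray can, 66 mm across, 190 mm high; bystander, leave alone. Origin at the centre of its underside
- fluid_bottle: standing bottle, 72 mm across, 170 mm high; bystander, leave alone. Origin at the centre of its underside
- mallet: hammer lying on the bench, 260 mm long; bystander, leave alone. Origin at the centre of its underside
- screwdriver: screwdriver lying on the bench, 200 mm long; bystander, leave alone. Origin at the centre of its underside
- bolt_jar: standing jar, 70 mm across, 80 mm high; bystander, leave alone. Origin at the centre of its underside
Not all that is in view belongs to the job. Several things have the shape of the spanner; the one meant has the colours described above.

How it is judged:
On the way, in this order (a step that is already met when the one before it is completed fails the run):
1. with the light still off, the spanner lies on the tool mat and every pad lies in the tray, lining up, in an outline of its own (x of spanner in the frame of tool_mat between -0.03 and 0.03 m and y of spanner in the frame of tool_mat between -0.03 and 0.03 m and z of spanner in the frame of tool_mat below 0.015 m and angle between the x axis of spanner and the x axis of tool_mat, either way round below 0.25 rad and linear speed of each of spanner, pad_a, pad_b, pad_c, pad_d below 0.02 m/s and contact force between each of spanner, pad_a, pad_b, pad_c, pad_d and the fingers below 0.1 N and angle between each of pad_a, pad_b, pad_c, pad_d's own z axis and vertical below 0.12 rad and z of each of pad_a, pad_b, pad_c, pad_d in the frame of tray below 0.02 m and (horizontal distance between pad_a and place0 below 0.014 m or horizontal distance between pad_a and place1 below 0.014 m or horizontal distance between pad_a and place2 below 0.014 m or horizontal distance between pad_a and place3 below 0.014 m) and angle between the x axis of each of pad_a, pad_b, pad_c, pad_d and the x axis of tray, either way round below 0.25 rad and (horizontal distance between pad_b and place0 below 0.014 m or horizontal distance between pad_b and place1 below 0.014 m or horizontal distance between pad_b and place2 below 0.014 m or horizontal distance between pad_b and place3 below 0.014 m) and (horizontal distance between pad_c and place0 below 0.014 m or horizontal distance between pad_c and place1 below 0.014 m or horizontal distance between pad_c and place2 below 0.014 m or horizontal distance between pad_c and place3 below 0.014 m) and (horizontal distance between pad_d and place0 below 0.014 m or horizontal distance between pad_d and place1 below 0.014 m or horizontal distance between pad_d and place2 below 0.014 m or horizontal distance between pad_d and place3 below 0.014 m) and value of joint light_switch below 0.6 rad), for 0.2 s.
2. the light's toggle is pushed fully over to on (value of joint light_switch above 0.85 rad), for 0.2 s.
At the end, for the whole second after the job is handed in: All pads flat in the tray, lining up (0.12 rad), each within 14 mm of an outline centre and 0.25 rad of its length, released, at rest; spanner released on the mat, middle within 30 mm of the mat centre along and across, within 0.25 rad of its length; toggle beyond 0.85 rad (x of spanner in the frame of tool_mat between -0.03 and 0.03 m and y of spanner in the frame of tool_mat between -0.03 and 0.03 m and z of spanner in the frame of tool_mat below 0.015 m and angle between the x axis of spanner and the x axis of tool_mat, either way round below 0.25 rad and linear speed of each of spanner, pad_a, pad_b, pad_c, pad_d below 0.02 m/s and contact force between each of spanner, pad_a, pad_b, pad_c, pad_d and the fingers below 0.1 N and angle between each of pad_a, pad_b, pad_c, pad_d's own z axis and vertical below 0.12 rad and z of each of pad_a, pad_b, pad_c, pad_d in the frame of tray below 0.02 m and (horizontal distance between pad_a and place0 below 0.014 m or horizontal distance between pad_a and place1 below 0.014 m or horizontal distance between pad_a and place2 below 0.014 m or horizontal distance between pad_a and place3 below 0.014 m) and angle between the x axis of each of pad_a, pad_b, pad_c, pad_d and the x axis of tray, either way round below 0.25 rad and (horizontal distance between pad_b and place0 below 0.014 m or horizontal distance between pad_b and place1 below 0.014 m or horizontal distance between pad_b and place2 below 0.014 m or horizontal distance between pad_b and place3 below 0.014 m) and (horizontal distance between pad_c and place0 below 0.014 m or horizontal distance between pad_c and place1 below 0.014 m or horizontal distance between pad_c and place2 below 0.014 m or horizontal distance between pad_c and place3 below 0.014 m) and (horizontal distance between pad_d and place0 below 0.014 m or horizontal distance between pad_d and place1 below 0.014 m or horizontal distance between pad_d and place2 below 0.014 m or horizontal distance between pad_d and place3 below 0.014 m) and value of joint light_switch above 0.85 rad); the robot touches nothing.
It fails at once if a bystander is shoved over 40 mm (distance of any of grease_tin, cleaner_can, fluid_bottle, mallet, screwdriver, bolt_jar from where it was at the start of the episode above 0.04 m).
It fails at once if the can, bottle, jar or tin is tipped (angle between any of grease_tin, cleaner_can, fluid_bottle, bolt_jar's own z axis and vertical above 0.5 rad).
Of pad_a, pad_b, pad_c, pad_d only 3 to 4 are there at a start; the rules pass over those that are not, and their reading is None.
At some moment in a run one of pad_a, pad_b, pad_c, pad_d, spanner may be knocked a few centimetres aside while the robot is not near it.
It also fails if it takes over 210 s, if anything falls off the work surface, if the arm or the gripper's body presses on something with over 40 N, if the wrist force passes 120 N, or if a joint passes its speed limit or range.

ROBOT

A 7-joint arm with a two-finger parallel gripper is mounted at the origin on the work surface. World frame = base frame: x ahead of the robot, y to its left, z up, the work surface at z = 0. Lengths are in m, angles in rad, forces in N, time in s.
With the tool pointing down it reaches from about 0.425 to 0.925 m from the base axis. Payload 6.8 kg.
Tool frame: the origin (TCP) lies midway between the tips of the shut fingers; the grasp point (between the pads) lies 19 mm behind it (r.hold_point_z is the distance from the TCP to the grasp point, in m); z points along the fingers, y is the line along which they close (so a half turn about z gives the same grasp; the last joint's range is limited). The gripper opens to 85 mm and grips with 20 to 120 N. Pads are 22 mm wide; open, the fingers measure 114 mm over their backs; the gripper's body (76 mm by 85 mm) begins 54 mm behind the grasp point. The pads swing forward as they close: fully open they stand 13 mm farther back than shut.
Start: joints at [-1.282, 0.477, 0.022, 1.555, -0.011, 1.109, -0.083], TCP at [0.261, 0.623, 0.231] pointing down, gripper open.
Joint ranges: [-2.96, 2.96], [-0.34, 2.1], [-1.41, 1.46], [0.24, 2.44], [-1.37, 4.51], [0.17, 1.92], [-2.96, 2.96]. Speed limits (rad/s): [2.39, 2.39, 3.14, 3.14, 3.14, 3.14, 3.14].

INTERFACE

Orientations are given as a rotation vector (axis times angle).
In Python, from rig import r gives the robot as it stands.
- The arm moves only by the tool carry_out, never from a script. Its arguments are lists of equal length, an entry for each row: "slide": the shift along the tool's x, y, z in m, a list of three; "roll": the turn about the tool's z in rad. A call has 1 to 10 rows; each row shifts and turns the commanded pose from where the row before left it, along the tool's axes as they then stand; what a row does not reach is not made up. A row lasts 1/12 s, in which the tool goes at most 41.7 mm and 7.16 degrees, less where a joint would pass 70% of its speed; a pose out of reach is approached as far as the arm can. A call is refused whole if a number of a shift passes 0.0417 or a number of a turn 0.125, either way. A call with a gripper value outside its range is refused whole. "gripper" is the finger opening in m, from 0 to 0.0854, set as the call begins (left out, the last holds). The fingers move at their own pace and stop on an object; "squeeze" is the grip in N (left out, the last holds). Time passes only in rows, so rows that do not move let the fingers close. It gives the time, the measured TCP pose, the force, the opening and the grip force at its end, in the units of the state.
- r.state(): the state, without advancing time (a new reading comes with each control period).
- r.capture(name): name is "scene" or "top"; returns a dict with "color" (420x560x3 uint8, red, green, blue), "fx", "fy", "cx", "cy" (pixels), "k1" (the pictures are not rectified: a ray, as slopes to the right and down, at radius r is drawn at 1 + k1 r^2 times it, then the intrinsics apply), "view" (4x4, takes a point from world to camera coordinates). Camera axes: x right, y up, looking along -z (the intrinsics and any distortion apply to the point x, -y, -z); pixel columns grow to the right and rows downward; lengths in m; the calibration is good to about 2 mm. A picture is of the moment at which its call begins. There is no depth.
- r.hand_in(): hands the job in; it is judged then, once.
The state is a dict: "time": time; "joint_positions": joint angles; "qvel": joint speeds; "tau": joint torques, N m; "eef_pos": TCP position; "eef_rot": TCP orientation; "force": force on the tool from outside, world axes, zero at the start; "torque": the same for the moment, N m; "width": finger opening in m; "grip_force": force on a finger pad.
Only numpy, scipy, OpenCV 4.12 (cv2) and the standard library are available. Lean on these libraries where they do the work, as an engineer would, in place of code of your own. Each camera call takes 0.05 s, during which the arm holds its last target. There are 200 camera calls.

## Working session

There is one attempt and no reset: what is moved stays moved. The work goes in short steps, Python scripts to look and compute and a tool call to move; the robot and the scene stay as the last step left them, time stands still between calls to the robot, and variables do not carry over. Pictures are saved under pics/ and viewed, at most 14 in all, crops included, and the job is handed in when it is done.

Besides the shell and the picture viewer there is one more tool, called after "Emit:" as name([rows], argument=value, ...), one row to a line, values as JSON. carry_out: Moves the arm, as the interface text tells. Its arguments: {"type":"object","properties":{"slide":{"type":"array","items":{"type":"array","items":{"type":"number"}}},"roll":{"type":"array","items":{"type":"number"}},"gripper":{"type":"number"},"squeeze":{"type":"number"}},"required":["slide","roll"]}

```bash
ls; mkdir -p pics; cat > h.py <<'E'
import numpy as np, cv2
from scipy.spatial.transform import Rotation as R
from rig import r
def cap(n,f=None):
    c=r.capture(n)
    if f: cv2.imwrite('pics/'+f,c['color'][:,:,::-1])
    return c
def ray(c,u,v):
    x,y=(u-c['cx'])/c['fx'],(v-c['cy'])/c['fy']
    a,b=x,y
    for _ in range(20):
        s=1+c['k1']*(a*a+b*b); a,b=x/s,y/s
    V=np.linalg.inv(np.array(c['view'])); d=V[:3,:3]@np.array([a,-b,-1.0]); return V[:3,3],d
def pt(c,u,v,z):
    o,d=ray(c,u,v); return o+d*(z-o[2])/d[2]
def px(c,p):
    q=np.array(c['view'])@np.append(p,1); a,b=q[0]/-q[2],-q[1]/-q[2]
    s=1+c['k1']*(a*a+b*b); return np.array([c['fx']*a*s+c['cx'],c['fy']*b*s+c['cy']])
E
python3 - <<'E'
from h import *
s=r.state(); print({k:np.round(v,3) for k,v in s.items()}, r.hold_point_z)
for n in('scene','top'):
    c=cap(n,n+'0.png'); print(n,c['fx'],c['cx'],c['cy'],c['k1'],np.linalg.inv(c['view'])[:3].round(3))
E
```

```text
pics
{'time': np.float64(0.0), 'joint_positions': array([-1.282,  0.478,  0.022,  1.556, -0.011,  1.109, -0.083]), 'qvel': array([ 0.001, -0.001,  0.001,  0.001,  0.   , -0.   , -0.001]), 'tau': array([-1.0000e-03, -5.9646e+01,  1.6080e+00, -2.8120e+01,  1.2000e-02,
        9.0000e-03, -0.0000e+00]), 'eef_pos': array([0.261, 0.622, 0.23 ]), 'eef_rot': array([-6.19e-01, -3.08e+00,  3.00e-03]), 'force': array([ 0.087,  0.553, -0.375]), 'torque': array([0.072, 0.025, 0.057]), 'grip_force': np.float64(0.0), 'width': np.float64(0.085)} 0.0187
scene 455.50123299021703 288.4776376900655 203.97311242360033 -0.15482786179706423 [[ 0.718 -0.408  0.564  1.093]
 [ 0.696  0.429 -0.576 -0.567]
 [-0.007  0.806  0.592  0.683]]
top 456.2699721101219 280.8504851761947 207.53376036346168 0.003529513055336033 [[-0.01   0.998 -0.054  0.431]
 [-1.    -0.01   0.006  0.075]
 [ 0.005  0.054  0.999  1.118]]
```

View pics/top0.png

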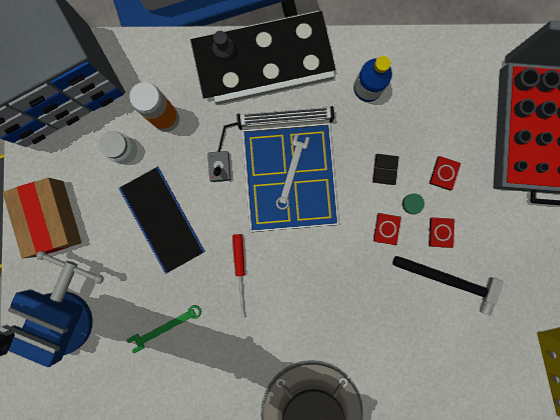

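View pics/scene0.png

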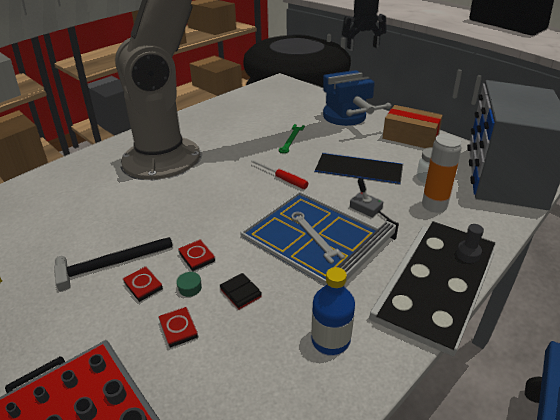

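The top view shows the tray at about (291,175), with the spanner running from (282,203) to (300,142). The mat is at (162,220) and the toggle at (217,170). One pad is lining-up at (385,170), and three are red-up at (445,173), (387,229) and (441,233). The grease tin at (413,204) sits among them. The bar side of the tray is world +x, and the scene view agrees.

```bash
cat >> h.py <<'E'
def rect(c,m,z,lo=30,box=None):
    m=m.astype(np.uint8)
    if box: k=np.zeros_like(m);x0,y0,x1,y1=box;k[y0:y1,x0:x1]=1;m=m*k
    m=cv2.morphologyEx(m,cv2.MORPH_CLOSE,np.ones((3,3)))
    out=[]
    for k in cv2.findContours(m,cv2.RETR_EXTERNAL,cv2.CHAIN_APPROX_NONE)[0]:
        if cv2.contourArea(k)<lo: continue
        w=np.array([pt(c,*p[0],z)[:2] for p in k],np.float32)*1000
        (x,y),(a,b),t=cv2.minAreaRect(w)
        if a<b: a,b,t=b,a,t+90
        t=(t+90)%180-90
        out.append([round(float(v),1) for v in(x,y,a,b,t)])   # mm, long side, short, yaw of long deg
    return out
def masks(c):
    h=cv2.cvtColor(c['color'],cv2.COLOR_RGB2HSV).astype(int); H,S,V=h[...,0],h[...,1],h[...,2]
    return dict(red=((H<8)|(H>172))&(S>150)&(V>80), dark=(V<62)&(S<110), yel=(H>20)&(H<35)&(S>120)&(V>110),
      grey=(S<70)&(V>95), blue=(H>100)&(H<120)&(S>130)&(V>60), green=(H>60)&(H<90)&(S>90))
E
python3 - <<'E'
from h import *
c=cap('top'); m=masks(c)
print('red',rect(c,m['red'],.02,300,(365,140,480,260)))
print('dark',rect(c,m['dark'],.02,200,(365,140,410,200)))
print('tin',rect(c,m['green'],.024,100,(395,185,430,220)))
print('yel',rect(c,m['yel'],.006,30,(240,120,345,235)))
k=m['yel'].copy();y,x=np.nonzero(k[120:235,240:345])
w=np.array([pt(c,a+240,b+120,.006)[:2] for a,b in zip(x,y)],np.float32)*1000
print('tray',cv2.minAreaRect(w))
print('spanner',rect(c,m['grey'],.008,100,(255,130,325,215)))
print('mat',rect(c,m['dark']|m['blue'],.003,2000,(115,160,210,280)))
h=c['color'][150:185,200:240].max(2); print(h[::1,::2])
print('bar',rect(c,m['grey'],.049,100,(235,100,340,128)))
E
```

```text
red [[426.7, -318.6, 69.3, 53.1, -1.8], [437.0, -186.3, 68.9, 55.3, -10.2], [571.8, -330.6, 68.2, 54.9, -19.2]]
dark [[581.7, -185.6, 70.4, 55.5, -7.3]]
tin [[496.8, -249.4, 48.3, 45.8, 89.4]]
yel [[503.3, 91.5, 95.5, 81.3, 4.2], [510.7, -8.2, 95.5, 81.4, 4.3], [621.1, 99.9, 95.5, 81.9, 4.1], [628.7, -3.5, 95.3, 74.2, 3.9]]
tray ((565.8388061523438, 45.92080307006836), (213.69020080566406, 181.61477661132812), 4.1698126792907715)
spanner [[576.6, 43.1, 191.7, 41.6, -15.8]]
mat [[465.5, 359.9, 239.6, 108.7, 28.7]]
[[158 156 155 155 152 157 160 158 163  50  87 161 165 164 159 158 157 160
  156 152]
 [156 155 156 157 158 168 168 167 125  32  65  94  78  82 147 160 156 158
  157 154]
 [155 155 158 165 132  85  81  86  84  92  96  94  93  93  80 163 159 156
  155 159]
 [157 157 158 167  90  95  93  94  94  94  93  93  93  98  60 150 162 158
  154 157]
 [158 159 157 166  90  99  95  94  94  93  95  93  93  97  49 101 163 162
  162 158]
 [159 159 158 159  95 122  92  94  94  94  94  93  94  97  39 101 164 159
  163 161]
 [160 160 160 159  94  93  86  94  95  93  95  94  94  95  42 103 161 1
[... 1733 characters left out ...]
70  92 144 100 100  99 100  57  60  59  91  62 103 164
  159 160]
 [162 161 160 163 170  99 116  99 100  99 101  79  61  60 100  43 109 167
  160 162]
 [161 160 164 163 169  98 104 100  95  88  81  77  45  46  39  34 105 159
  164 165]
 [157 162 167 167 167  82  66  51  39  26  22  20  19  31  54  92 101 162
  167 163]
 [156 160 161 165 164 121  15  34  54  61  75 101 154 168 165 104 142 163
  163 157]
 [156 160 162 161 161 167 167 130 165 164 168 172 167 165 168 160 161 164
  158 155]
 [162 158 163 163 164 170 163 162 165 163 161 165 163 161 164 155 163 165
  161 159]
 [167 156 161 161 162 166 162 161 165 165 159 158 162 163 161 157 166 163
  162 157]]
bar [[712.1, 51.7, 247.1, 64.9, 89.5]]
```

```bash
cat >> h.py <<'E'
def to(x,y,z,yaw,frm=None,say=True):
    """mm,deg (yaw of tool y, mod 180): prints roll needed, then slide in tool axes after that roll (mm)."""
    if frm is None:
        s=r.state(); M=R.from_rotvec(s['eef_rot']).as_matrix(); p=np.array(s['eef_pos'])*1000
        cy=np.degrees(np.arctan2(M[1,1],M[0,1]))
    else: p,cy=np.array(frm[:3]),frm[3]
    d=(yaw-cy+90)%180-90; ny=np.radians(cy+d)
    ey=np.array([np.cos(ny),np.sin(ny),0]); ex=np.cross(ey,[0,0,-1]); D=np.array([x,y,z])-p
    print('from',p.round(1),'yaw',round(cy,1),'roll',round(-np.radians(d),3),'slide',np.round([D@ex,D@ey,-D[2]],1))
    return (x,y,z,cy+d)
E
python3 - <<'E'
from h import *
f=to(576.6,43.1,120,74.2)
f=to(465.5,359.9,120,118.7,f)
E
```

```text
from [260.7 622.1 230.5] yaw 67.3 roll -0.121 slide [-461.6 -471.1  110.5]
from [576.6  43.1 120. ] yaw 74.2 roll -0.777 slide [-54.7 331.2  -0. ]
```

Emit:
carry_out([
  [0,0,0],
  [-0.027,-0.0275,0],
  [-0.027,-0.0275,0],
  [-0.027,-0.0275,0],
  [-0.027,-0.0275,0],
  [-0.027,-0.0275,0],
  [-0.027,-0.0275,0],
  [-0.027,-0.0275,0],
  [-0.027,-0.0275,0],
  [-0.027,-0.0275,0],
], roll=[-0.121,0,0,0,0,0,0,0,0,0], gripper=0.05)

```text
time: 0.98
eef_pos: [0.4277, 0.3163, 0.2313]
eef_rot: [-0.432, -3.112, 0.0]
force: [1.0, -0.1, -0.7]
width: 0.0498
grip_force: 0.0
```

Emit:
carry_out([
  [-0.027,-0.0275,0.01],
  [-0.027,-0.0275,0.01],
  [-0.027,-0.0275,0.01],
  [-0.027,-0.0275,0.01],
  [-0.027,-0.0275,0.01],
  [-0.027,-0.0275,0.01],
  [-0.027,-0.0275,0.02],
  [-0.0296,-0.0311,0.03],
  [0,0,0],
  [0,0,0],
], roll=[0,0,0,0,0,0,0,0,0,0])

```text
time: 1.82
eef_pos: [0.5712, 0.0498, 0.1265]
eef_rot: [-0.439, -3.108, 0.004]
force: [-0.2, 1.2, 0.7]
width: 0.0498
grip_force: 0.0
```

```bash
python3 - <<'E'
from h import *
to(576.6,43.1,8,74.2); print(r.state()['time'],r.state()['width'])
E
```

```text
from [571.2  49.8 126.5] yaw 73.9 roll -0.005 slide [ -7.   -5.  118.5]
1.8167 0.04976559962828886
```

Emit:
carry_out([
  [-0.007,-0.005,0.025],
  [0,0,0.03],
  [0,0,0.03],
  [0,0,0.02],
  [0,0,0.0135],
  [0,0,0],
], roll=[0,0,0,0,0,0])

```text
time: 2.32
eef_pos: [0.5753, 0.0475, 0.0077]
eef_rot: [-0.428, -3.108, 0.001]
force: [-0.3, -0.9, 0.2]
width: 0.0498
grip_force: 0.0
```

Emit:
carry_out([
  [0,0,0],
  [0,0,0],
  [0,0,0],
  [0,0,0],
  [0,0,0],
  [0,0,0],
], roll=[0,0,0,0,0,0], gripper=0, squeeze=40)

```text
time: 2.82
eef_pos: [0.5785, 0.0463, 0.0115]
eef_rot: [0.432, 3.109, 0.002]
force: [-1.3, 0.1, 6.8]
width: 0.0144
grip_force: 39.1
```

Emit:
carry_out([
  [0,0,-0.02],
  [0,0,-0.03],
  [0,0,-0.03],
  [0,0,-0.02],
  [0,0,0],
  [0,0,0],
], roll=[0,0,0,0,0,0])

```text
time: 3.32
eef_pos: [0.5782, 0.0462, 0.1114]
eef_rot: [0.431, 3.109, 0.002]
force: [0.7, -0.6, -2.0]
width: 0.0139
grip_force: 39.0
```

```bash
python3 - <<'E'
from h import *
to(465.5,359.9,110,118.7)
cap('top','t1.png')
E
```

```text
from [578.2  46.2 111.4] yaw 74.2 roll -0.777 slide [-51.8 329.2   1.4]
```

View pics/t1.png

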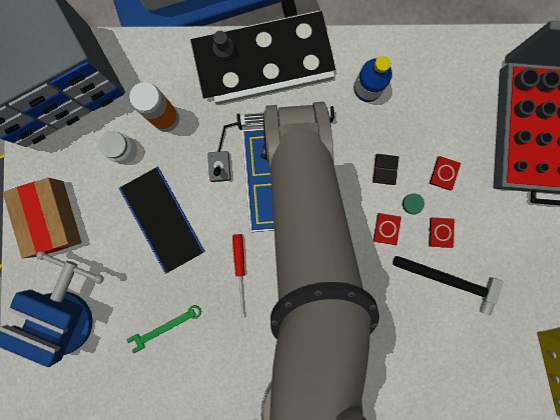

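Spanner is in the grip. In the top view the arm hides the tray and nothing else has moved. The can stands near the straight route to the mat, so I'll place it before moving.

```bash
python3 - <<'E'
from h import *
c=r.capture('scene'); print('can base', pt(c,438,203,0), 'jar',pt(c,427,172,.0))
c=r.capture('top'); print('can top',pt(c,148,97,.19),'jar top',pt(c,116,145,.08),'bottle top',pt(c,383,64,.17))
f=to(430,240,111,118.7); f=to(465.5,359.9,111,118.7,f)
E
```

```text
can base [0.71884509 0.36640967 0.        ] jar [0.62094716 0.4790917  0.        ]
can top [0.7118281  0.34080351 0.19      ] jar top [0.63421636 0.44481104 0.08      ] bottle top [ 0.78460028 -0.15001174  0.17      ]
from [576.2  46.  108.6] yaw 74.2 roll -0.777 slide [ 35.1 240.4  -2.4]
from [430 240 111] yaw 118.7 roll -0.0 slide [-88.7  88.1  -0. ]
```

Emit:
carry_out([
  [0,0,0],
  [0,0,0],
  [0,0,0],
  [0,0,0],
  [0,0,0],
  [0,0,0],
  [0,0,0],
], roll=[-0.111,-0.111,-0.111,-0.111,-0.111,-0.111,-0.111])

```text
time: 4.05
eef_pos: [0.5762, 0.0458, 0.1081]
eef_rot: [0.787, -3.039, -0.001]
force: [-0.1, -0.5, -1.7]
width: 0.0144
grip_force: 39.0
```

Emit:
carry_out([
  [-0.005,0.033,0],
  [-0.005,0.033,0],
  [-0.005,0.033,0],
  [-0.005,0.033,0],
  [-0.005,0.033,0],
  [-0.005,0.033,0],
  [-0.005,0.033,0],
  [-0.005,0.033,0],
  [-0.005,0.033,0],
  [-0.005,0.033,0],
], roll=[0,0,0,0,0,0,0,0,0,0])

```text
time: 4.88
eef_pos: [0.461, 0.3602, 0.1082]
eef_rot: [0.778, -3.041, 0.002]
force: [-0.5, 0.1, -1.4]
width: 0.0144
grip_force: 39.1
```

Emit:
carry_out([
  [0,0,0],
  [0,0,0],
], roll=[0,0])

```text
time: 5.05
eef_pos: [0.4603, 0.3616, 0.1083]
eef_rot: [0.786, -3.039, -0.0]
force: [0.6, -0.6, -1.7]
width: 0.0141
grip_force: 39.1
```

```bash
python3 - <<'E'
from h import *
to(464.5,358,8,118.7)
c=cap('scene','s1.png')
E
```

```text
from [460.3 361.6 108.3] yaw 119.0 roll 0.005 slide [ -2.   -5.1 100.3]
```

View pics/s1.png

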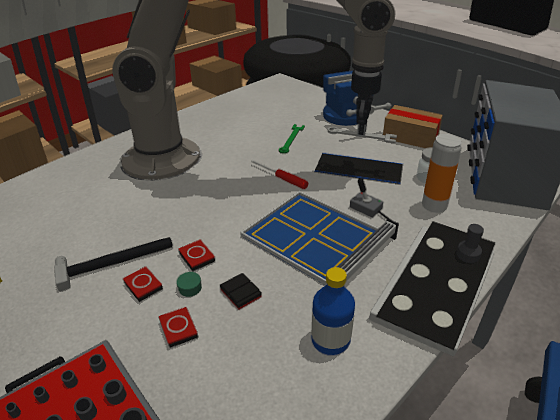

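The spanner hangs level over the mat. I'll set it down, release it and move back up.

Emit:
carry_out([
  [-0.002,-0.005,0.025],
  [0,0,0.03],
  [0,0,0.025],
  [0,0,0.014],
  [0,0,0.005],
  [0,0,0],
  [0,0,0],
], roll=[0,0,0,0,0,0,0])

```text
time: 5.68
eef_pos: [0.4675, 0.3543, 0.0105]
eef_rot: [0.776, -3.044, 0.002]
force: [-0.5, -0.2, -1.5]
width: 0.0143
grip_force: 39.2
```

Emit:
carry_out([
  [0,0,0],
  [0,0,0],
  [0,0,0],
  [0,0,0],
  [0,0,-0.02],
  [0,0,-0.03],
  [0,0,-0.03],
  [0,0,-0.03],
  [0,0,0],
], roll=[0,0,0,0,0,0,0,0,0], gripper=0.085)

```text
time: 6.43
eef_pos: [0.4698, 0.3586, 0.127]
eef_rot: [-0.776, 3.035, 0.008]
force: [1.1, 0.8, 0.2]
width: 0.0851
grip_force: 0.0
```

```bash
python3 - <<'E'
from h import *
import math
y=math.radians(-19.2); d=20
for s in(1,-1):
    to(571.8-s*d*math.sin(y),-330.6+s*d*math.cos(y),118,-19.2)
E
```

```text
from [469.8 358.6 127. ] yaw 118.7 roll -0.735 slide [ 597.3 -323.     9. ]
from [469.8 358.6 127. ] yaw 118.7 roll -0.735 slide [ 637.3 -323.     9. ]
```

Emit:
carry_out([
  [0,0,0],
  [0,0,0],
  [0,0,0],
  [0,0,0],
  [0,0,0],
  [0,0,0],
], roll=[-0.1225,-0.1225,-0.1225,-0.1225,-0.1225,-0.1225])

```text
time: 6.93
eef_pos: [0.4666, 0.356, 0.1206]
eef_rot: [-1.828, 2.555, 0.0]
force: [0.3, -0.0, 0.1]
width: 0.0851
grip_force: 0.0
```

Emit:
carry_out([
  [0.03,-0.016,0],
  [0.03,-0.016,0],
  [0.03,-0.016,0],
  [0.03,-0.016,0],
  [0.03,-0.016,0],
  [0.03,-0.016,0],
  [0.03,-0.016,0],
  [0.03,-0.016,0],
  [0.03,-0.016,0],
  [0.03,-0.016,0],
], roll=[0,0,0,0,0,0,0,0,0,0])

```text
time: 7.77
eef_pos: [0.5193, 0.0184, 0.1208]
eef_rot: [-1.82, 2.56, -0.0]
force: [1.0, 0.6, -0.2]
width: 0.0854
grip_force: 0.0
```

Emit:
carry_out([
  [0.03,-0.016,0],
  [0.03,-0.016,0],
  [0.03,-0.016,0],
  [0.03,-0.016,0],
  [0.03,-0.016,0],
  [0.03,-0.016,0],
  [0.03,-0.016,0],
  [0.03,-0.016,0],
  [0.03,-0.016,0],
  [0.027,-0.019,0],
], roll=[0,0,0,0,0,0,0,0,0,0])

```text
time: 8.6
eef_pos: [0.575, -0.3166, 0.1207]
eef_rot: [1.818, -2.561, 0.0]
force: [0.2, -0.3, -0.5]
width: 0.0852
grip_force: 0.0
```

Emit:
carry_out([
  [0,0,0],
  [0,0,0],
], roll=[0,0])

```text
time: 8.77
eef_pos: [0.5747, -0.3174, 0.1198]
eef_rot: [-1.813, 2.566, 0.001]
force: [-0.1, 1.0, -0.8]
width: 0.0849
grip_force: 0.0
```

```bash
python3 - <<'E'
from h import *
import math
c=r.capture('scene'); c=cap('top','t2.png'); m=masks(c)
print('spanner',rect(c,m['grey'],.011,100,(120,170,205,270)),'mat',rect(c,m['dark']|m['blue']|m['grey']&0,.003,2000,(115,160,210,280)))
print('red',rect(c,m['red'],.02,200,(365,130,480,260)))
y=math.radians(-19.2); d=20
to(571.8-d*math.sin(y),-330.6+d*math.cos(y),-4,-19.2)
E
```

```text
spanner [[440.2, 407.4, 190.4, 100.9, 0.5], [467.9, 355.7, 187.3, 35.6, 26.6], [464.9, 307.3, 240.8, 104.6, -0.1], [566.4, 424.1, 70.4, 39.1, 89.5]] mat [[465.5, 359.9, 239.6, 108.7, 28.7]]
red [[426.7, -318.6, 69.3, 53.1, -1.8], [436.9, -186.3, 68.9, 54.9, -10.7], [572.2, -329.6, 68.7, 52.7, -19.8]]
from [ 575.6 -313.   120.3] yaw 160.9 roll 0.001 slide [ -2.1  -2.2 124.3]
```

View pics/t2.png

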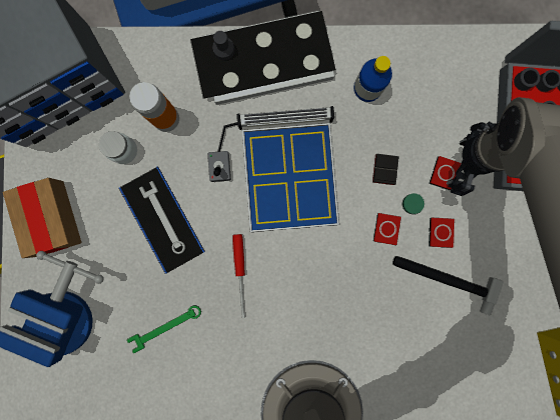

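The spanner lies well on the mat, within 5 mm of centre and about 2° off. The gripper is over the pad at (445,173). I'll grip the pad near its edge and test whether it swings under gravity.

Emit:
carry_out([
  [-0.001,-0.002,0.03],
  [0,0,0.03],
  [0,0,0.03],
  [0,0,0.02],
  [0,0,0.0135],
  [0,0,0],
], roll=[0,0,0,0,0,0])

```text
time: 9.37
eef_pos: [0.5764, -0.3109, -0.0055]
eef_rot: [1.823, -2.556, -0.007]
force: [0.2, 0.2, 0.5]
width: 0.0855
grip_force: 0.0
```

Emit:
carry_out([
  [0,0,0],
  [0,0,0],
  [0,0,0],
  [0,0,0],
  [0,0,0],
], roll=[0,0,0,0,0], gripper=0, squeeze=20)

```text
time: 9.78
eef_pos: [0.5787, -0.3139, -0.0015]
eef_rot: [-1.82, 2.56, -0.002]
force: [-0.6, -0.3, 3.6]
width: 0.0694
grip_force: 25.4
```

Emit:
carry_out([
  [0,0,-0.02],
  [0,0,-0.02],
  [0,0,-0.02],
  [0,0,-0.02],
  [0,0,-0.02],
  [0,0,-0.02],
  [0,0,0],
  [0,0,0],
], roll=[0,0,0,0,0,0,0,0])

```text
time: 10.45
eef_pos: [0.5785, -0.3142, 0.1183]
eef_rot: [-1.819, 2.56, -0.004]
force: [-0.3, -0.4, -3.9]
width: 0.0694
grip_force: 25.3
```

```bash
python3 - <<'E'
from h import *
to(600,-300,100,-19.2)
a=r.capture('scene')['color'];b=r.capture('top')['color']
o=np.hstack([cv2.resize(a[240:420,60:260],None,fx=2,fy=2),cv2.resize(b[110:290,400:600][:, :160],None,fx=2,fy=2)])
cv2.imwrite('pics/c1.png',o[:,:,::-1])
E
```

```text
from [ 578.5 -314.2  118.3] yaw 160.8 roll 0.0 slide [-20.5 -15.7  18.3]
```

View pics/c1.png

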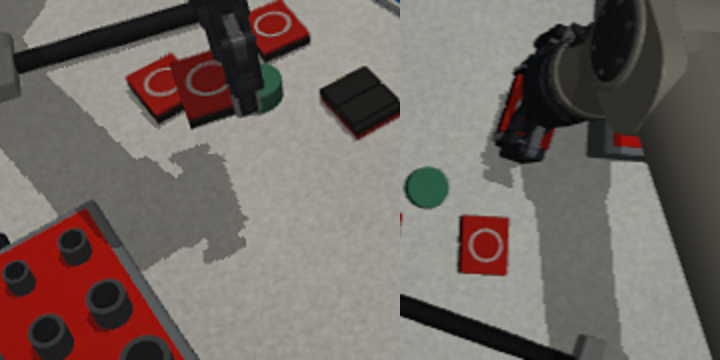

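The pad stays rigid in the grip, horizontal in the crop's left half, so it doesn't swing freely. I'll pivot it in hand against the 49 mm light bar instead. First I need the joint room and the target numbers.

```bash
cat >> h.py <<'E'
TC=np.array([565.8,45.9]); TA=np.radians(4.17)
def tw(x,y): return TC+np.array([x*np.cos(TA)-y*np.sin(TA), x*np.sin(TA)+y*np.cos(TA)])
E
python3 - <<'E'
from h import *
print(r.state()['joint_positions'].round(2), tw(108,0),tw(90,0))
f=(578.5,-314.2,118.3,160.8)
to(*tw(90,0),118,94.17); to(*tw(90,0),118,-85.83,(578.5,-314.2,118.3,-85.83))
E
```

```text
[ 0.77  0.62 -0.53  1.67  0.37  0.95  2.92] [673.5140903  53.7533274] [655.56174191  52.4444395 ]
from [ 577.  -313.6  116. ] yaw 160.8 roll 1.163 slide [-105.   359.4   -2. ]
from [ 578.5 -314.2  118.3] yaw -85.8 roll -0.0 slide [ 1.035e+02 -3.601e+02  3.000e-01]
```

Emit:
carry_out([
  [0,0,0],
  [0,0,0],
  [0,0,0],
  [0,0,0],
  [0,0,0],
  [0,0,0],
  [0,0,0],
  [0,0,0],
  [0,0,0],
  [0,0,0],
], roll=[0.123,0.123,0.123,0.123,0.123,0.123,0.123,0.123,0.123,0.123], squeeze=30)

```text
time: 11.38
eef_pos: [0.5769, -0.3133, 0.1153]
eef_rot: [0.0, -3.139, -0.002]
force: [-0.7, 0.2, -2.5]
width: 0.0689
grip_force: 39.2
```

Emit:
carry_out([
  [0,0,0],
  [0,0,0],
  [0,0,0],
  [0,0,0],
  [0,0,0],
  [0,0,0],
  [0,0,0],
  [0,0,0],
  [0,0,0],
  [0,0,0],
], roll=[0.123,0.123,0.123,0.123,0.123,0.123,0.123,0.123,0.123,0.123])

```text
time: 12.22
eef_pos: [0.5769, -0.3132, 0.1154]
eef_rot: [-1.811, -2.564, 0.002]
force: [0.4, 0.2, -2.8]
width: 0.069
grip_force: 39.2
```

Emit:
carry_out([
  [0,0,0],
  [0,0,0],
  [0,0,0],
  [0,0,0],
  [0,0,0],
  [0,0,0],
  [0,0,0],
  [0,0,0],
  [0,0,0],
  [0,0,0],
], roll=[0.123,0.123,0.123,0.123,0.123,0.123,0.123,0.123,0.123,0.123])

```text
time: 13.05
eef_pos: [0.5769, -0.3132, 0.1155]
eef_rot: [-2.959, -1.05, 0.004]
force: [-0.1, -0.1, -3.1]
width: 0.0692
grip_force: 39.2
```

Emit:
carry_out([
  [0,0,0],
  [0,0,0],
  [0,0,0],
  [0,0,0],
  [0,0,0],
  [0,0,0],
], roll=[0.123,0.123,0.123,0.123,0.123,0])

```text
time: 13.55
eef_pos: [0.5771, -0.3129, 0.1155]
eef_rot: [-3.139, -0.109, 0.005]
force: [0.3, 0.1, -2.8]
width: 0.0691
grip_force: 39.2
```

```bash
python3 - <<'E'
from h import *
print(r.state()['joint_positions'].round(2))
to(*tw(90,0),100,-85.83)
E
```

```text
[ 0.03  0.62  0.53  1.72 -0.38  0.9  -0.78]
from [ 577.1 -312.9  115.5] yaw -86.0 roll -0.004 slide [ 104.8 -358.6   15.5]
```

Emit:
carry_out([
  [0.0105,-0.0325,0],
  [0.0105,-0.0325,0],
  [0.0105,-0.0325,0],
  [0.0105,-0.0325,0],
  [0.0105,-0.0325,0],
  [0.0105,-0.0325,0],
  [0.0105,-0.0325,0],
  [0.0105,-0.0325,0],
  [0.0105,-0.0325,0],
  [0.0105,-0.0325,0],
], roll=[0,0,0,0,0,0,0,0,0,0], squeeze=25)

```text
time: 14.38
eef_pos: [0.6585, 0.0198, 0.1162]
eef_rot: [3.139, 0.121, -0.003]
force: [0.5, -0.4, -3.5]
width: 0.069
grip_force: 39.2
```

Emit:
carry_out([
  [0,-0.033,0],
  [0,0,0],
  [0,0,0],
  [0,0,0],
], roll=[0,0,0,0])

```text
time: 14.72
eef_pos: [0.6559, 0.0505, 0.1164]
eef_rot: [3.138, 0.119, -0.002]
force: [-0.1, -0.6, -3.2]
width: 0.0691
grip_force: 39.2
```

```bash
python3 - <<'E'
from h import *
to(*tw(112,0),60,-85.83)
a=r.capture('scene')['color'];b=r.capture('top')['color']
o=np.hstack([cv2.resize(a[150:300,230:430],None,fx=2,fy=2),cv2.resize(b[80:230,200:380],None,fx=2,fy=2)])
cv2.imwrite('pics/c2.png',o[:,:,::-1])
E
```

```text
from [655.9  50.5 116.4] yaw -85.7 roll 0.003 slide [21.8 -1.9 56.4]
```

View pics/c2.png

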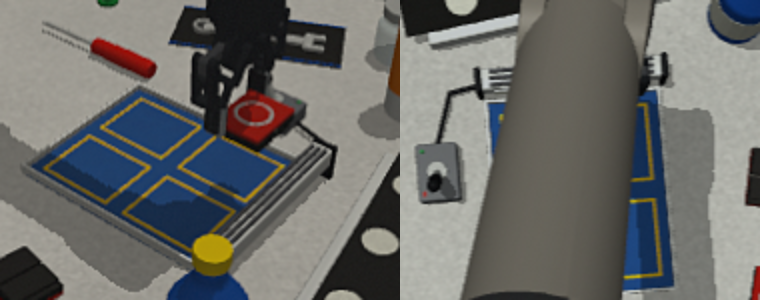

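The pad is level, pointing over the light bar. I'll move in and press down against the bar's edge.

Emit:
carry_out([
  [0.012,-0.002,0.02],
  [0.01,0,0.02],
  [0,0,0.015],
  [0,0,0],
  [0,0,0],
], roll=[0,0,0,0,0])

```text
time: 15.23
eef_pos: [0.6771, 0.0531, 0.0613]
eef_rot: [3.139, 0.112, -0.005]
force: [-0.4, 0.2, -2.4]
width: 0.0693
grip_force: 39.2
```

Emit:
carry_out([
  [0,0,0.007],
  [0,0,0.007],
  [0,0,0.007],
  [0,0,0],
], roll=[0,0,0,0])

```text
time: 15.57
eef_pos: [0.6785, 0.0544, 0.0417]
eef_rot: [-3.139, -0.114, -0.001]
force: [-0.9, -0.4, -0.8]
width: 0.0693
grip_force: 41.6
```

```bash
python3 - <<'E'
from h import *
to(*tw(112,0),10,-85.83)
a=r.capture('scene')['color']
cv2.imwrite('pics/c3.png',cv2.resize(a[150:300,230:430],None,fx=3,fy=3)[:,:,::-1])
E
```

```text
from [678.5  54.4  41.7] yaw -85.9 roll -0.0 slide [-1.   0.3 31.7]
```

View pics/c3.png

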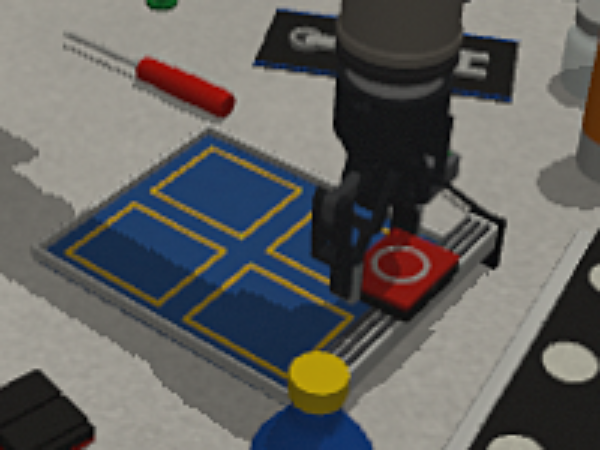

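The pad now rests on the bar's edge and the force is low. I'll carry on down.

Emit:
carry_out([
  [0,0,0.006],
  [0,0,0.006],
  [0,0,0],
], roll=[0,0,0], squeeze=20)

```text
time: 15.87
eef_pos: [0.6791, 0.0544, 0.0331]
eef_rot: [-3.138, -0.113, -0.003]
force: [-12.7, 0.2, 24.8]
width: 0.0689
grip_force: 56.3
```

Emit:
carry_out([
  [0,0,0.005],
  [0,0,0.005],
  [0,0,0.005],
  [0,0,0.005],
  [0,0,0],
], roll=[0,0,0,0,0])

```text
time: 16.28
eef_pos: [0.6819, 0.0546, 0.0171]
eef_rot: [-3.136, -0.112, -0.011]
force: [-17.9, 1.1, 49.5]
width: 0.0691
grip_force: 92.4
```

```bash
python3 - <<'E'
from h import *
to(*tw(112,0),10,-85.83)
a=r.capture('scene')['color']
cv2.imwrite('pics/c4.png',cv2.resize(a[190:290,300:420],None,fx=3,fy=3)[:,:,::-1])
E
```

```text
from [681.9  54.6  17.1] yaw -85.9 roll -0.001 slide [-4.4  0.2  7.1]
```

View pics/c4.png

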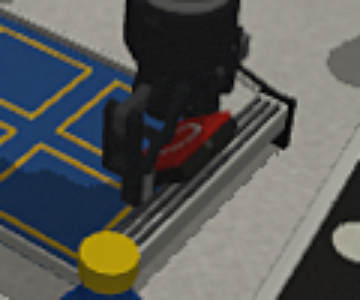

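The pad has tilted to about 45°, with a force of about 50 N. I'll go a little lower in small steps.

Emit:
carry_out([
  [-0.002,0,0.004],
  [-0.002,0,0.004],
  [0,0,0],
  [0,0,0],
], roll=[0,0,0,0])

```text
time: 16.67
eef_pos: [0.681, 0.0541, 0.0127]
eef_rot: [-3.136, -0.112, -0.021]
force: [-20.7, 1.9, 68.9]
width: 0.0694
grip_force: 94.5
```

```bash
python3 - <<'E'
from h import *
to(*tw(112,0),10,-85.83); print(r.state()['force'].round(1))
c=r.capture('scene'); a=c['color']; m=masks(c)
u=px(c,np.append(tw(128,-40),49)/1000); print(u, px(c,np.append(tw(128,40),49)/1000), px(c,np.append(tw(160,40),49)/1000))
print(rect(c,m['red'],.05,30,(300,180,420,290)))
cv2.imwrite('pics/c5.png',cv2.resize(a[190:290,300:420],None,fx=3,fy=3)[:,:,::-1])
E
```

```text
from [681.   54.1  12.7] yaw -85.9 roll -0.001 slide [-3.5 -0.2  2.7]
[-20.7   1.9  68.9]
[348.78365586 252.18461696] [369.35508115 232.87658729] [382.05239982 238.93883225]
[[686.6, 80.4, 74.2, 10.6, -86.2]]
```

View pics/c5.png

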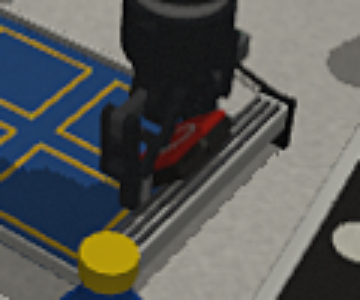

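The tilt is now about 55°, seen in the crop as a thin red sliver. The lever arm is short and the load high, so I'll back off and push horizontally, where the lever is longer.

Emit:
carry_out([
  [-0.004,0,-0.006],
  [-0.008,0,0],
  [-0.008,0,0],
  [0,0,0],
  [0,0,0],
], roll=[0,0,0,0,0])

```text
time: 17.13
eef_pos: [0.6529, 0.0529, 0.0059]
eef_rot: [3.139, 0.114, -0.004]
force: [0.6, 0.0, -3.0]
width: 0.0693
grip_force: 88.3
```

```bash
cat >> h.py <<'E'
def tp():
    s=r.state(); p=np.array(s['eef_pos'])*1000; d=p[:2]-TC
    print('tray xy',round(float(d@[np.cos(TA),np.sin(TA)]),1),round(float(d@[-np.sin(TA),np.cos(TA)]),1),'z',p[2].round(1),'F',s['force'].round(1),'w',round(float(s['width']),4),'g',round(float(s['grip_force'])),'t',round(float(s['time']),1))
def redarea(box=(300,180,420,290)):
    c=r.capture('scene'); x0,y0,x1,y1=box; return int(masks(c)['red'][y0:y1,x0:x1].sum())
E
python3 - <<'E'
from h import *
tp(); print(redarea())
E
```

```text
tray xy 87.4 0.7 z 5.9 F [ 0.6  0.  -3. ] w 0.0693 g 88 t 17.1
113
```

Emit:
carry_out([
  [0.003,0,0],
  [0.003,0,0],
  [0.003,0,0],
  [0,0,0],
], roll=[0,0,0,0])

```text
time: 17.52
eef_pos: [0.6646, 0.0536, 0.0071]
eef_rot: [3.139, 0.115, 0.002]
force: [-0.8, -0.4, -2.9]
width: 0.069
grip_force: 88.3
```

```bash
python3 - <<'E'
from h import *
tp(); print(redarea())
E
```

```text
tray xy 99.1 0.5 z 7.1 F [-0.8 -0.4 -2.9] w 0.069 g 88 t 17.5
112
```

Emit:
carry_out([
  [0.003,0,-0.003],
  [0.003,0,0],
  [0.003,0,0],
  [0,0,0],
], roll=[0,0,0,0])

```text
time: 17.9
eef_pos: [0.6734, 0.0543, 0.0105]
eef_rot: [-3.139, -0.114, -0.002]
force: [1.2, -0.6, -2.6]
width: 0.0689
grip_force: 88.3
```

Emit:
carry_out([
  [0.003,0,0],
  [0.003,0,0],
  [0,0,0],
], roll=[0,0,0])

```text
time: 18.15
eef_pos: [0.6759, 0.0544, 0.01]
eef_rot: [-3.139, -0.114, 0.01]
force: [-9.3, 0.4, 6.2]
width: 0.069
grip_force: 88.7
```

```bash
python3 - <<'E'
from h import *
tp(); print(redarea())
E
```

```text
tray xy 110.4 0.5 z 10.0 F [-9.3  0.4  6.2] w 0.069 g 89 t 18.1
108
```

```bash
cat >> h.py <<'E'
def tplane(c,u,v,yt):
    """ray onto vertical plane tray y = yt; returns tray x, z in mm"""
    o,d=ray(c,u,v); n=np.array([-np.sin(TA),np.cos(TA),0]); o=o*1000
    t=(yt-(o-np.append(TC,0))@n)/(d@n); q=o+d*t
    return round(float((q[:2]-TC)@[np.cos(TA),np.sin(TA)])),round(float(q[2]))
E
python3 - <<'E'
from h import *
c=r.capture('scene'); a=c['color']; m=masks(c)
k=np.zeros((420,560),np.uint8); k[180:290,300:420]=m['red'][180:290,300:420]
q=max(cv2.findContours(k,cv2.RETR_EXTERNAL,cv2.CHAIN_APPROX_SIMPLE)[0],key=cv2.contourArea)
ap=cv2.approxPolyDP(q,1.2,True)[:,0]
for p in ap: print(p,tplane(c,*p,-34.5),tplane(c,*p,35.5))
x0=ap[:,0].min()-12;y0=ap[:,1].min()-15
o=cv2.resize(a[y0:y0+60,x0:x0+80],None,fx=8,fy=8,interpolation=cv2.INTER_CUBIC)
print(x0,y0); cv2.imwrite('pics/c6.png',o[:,:,::-1])
E
```

```text
[373 228] (173, 133) (137, 70)
[371 227] (168, 133) (132, 71)
[364 231] (154, 116) (117, 51)
[366 233] (159, 113) (122, 49)
[355 243] (137, 75) (98, 6)
343 212
```

View pics/c6.png

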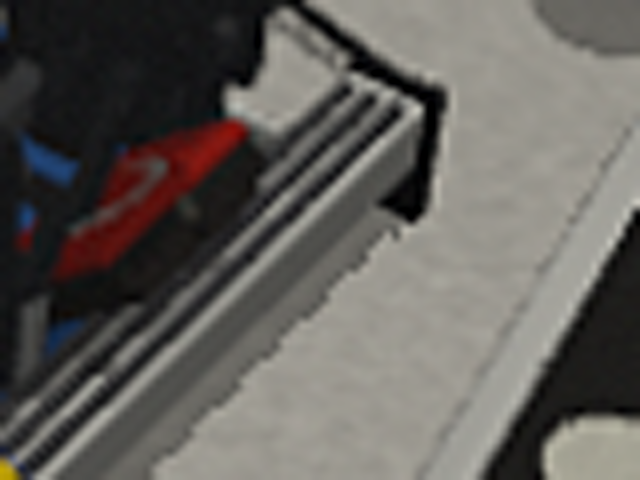

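The crop shows the pad tilted at about 53°, red face up and towards the robot. Its lining lies against the bar's sloping tray-side face, which limits the tilt. I'll finish by lowering the near edge to the tray floor, easing the self-locked grip, then pressing down while drifting −x.

Emit:
carry_out([
  [0,0,0.003],
  [0,0,0.003],
  [0,0,0],
], roll=[0,0,0])

```text
time: 18.5
eef_pos: [0.6762, 0.0545, 0.0093]
eef_rot: [-3.136, -0.113, 0.008]
force: [-28.3, 2.3, 45.8]
width: 0.0693
grip_force: 91.8
```

Emit:
carry_out([
  [0,0,0],
  [0,0,0],
], roll=[0,0], gripper=0.0688, squeeze=20)

```text
time: 18.67
eef_pos: [0.6761, 0.0545, 0.0093]
eef_rot: [-3.136, -0.113, 0.008]
force: [-27.3, 1.7, 46.7]
width: 0.0683
grip_force: 91.7
```

```bash
cat >> h.py <<'E'
def redge(box=(300,180,420,290),z=70):
    c=r.capture('scene'); m=masks(c); x0,y0,x1,y1=box
    k=np.zeros((420,560),np.uint8); k[y0:y1,x0:x1]=m['red'][y0:y1,x0:x1]
    q=max(cv2.findContours(k,cv2.RETR_EXTERNAL,cv2.CHAIN_APPROX_SIMPLE)[0],key=cv2.contourArea)
    i=q[:,0,0].argmax(); p=q[i,0]; print('red area',int(k.sum()),'far free corner px',p,'tray x,z',tplane(c,*p,35.5))
E
python3 - <<'E'
from h import *
tp(); redge()
E
```

```text
tray xy 110.7 0.6 z 9.3 F [-27.3   1.7  46.7] w 0.0683 g 92 t 18.7
red area 108 far free corner px [373 228] tray x,z (137, 70)
```

Emit:
carry_out([
  [0,0,-0.003],
  [0,0,0],
], roll=[0,0], gripper=0.0698)

```text
time: 18.88
eef_pos: [0.6761, 0.0545, 0.0093]
eef_rot: [-3.138, -0.114, 0.007]
force: [-14.8, 0.2, 21.0]
width: 0.0699
grip_force: 13.8
```

```bash
python3 - <<'E'
from h import *
tp(); redge()
E
```

```text
tray xy 110.6 0.5 z 9.3 F [-14.8   0.2  21. ] w 0.0699 g 14 t 18.9
red area 109 far free corner px [373 228] tray x,z (137, 70)
```

Emit:
carry_out([
  [0,0,0],
  [0,0,0],
], roll=[0,0], gripper=0.0704)

```text
time: 19.1
eef_pos: [0.6794, 0.0546, 0.0094]
eef_rot: [-3.139, -0.114, -0.003]
force: [-3.3, 0.7, 10.0]
width: 0.0704
grip_force: 0.0
```

```bash
python3 - <<'E'
from h import *
tp(); redge()
E
```

```text
tray xy 113.9 0.5 z 9.4 F [-3.3  0.7 10. ] w 0.0704 g 0 t 19.1
red area 140 far free corner px [374 229] tray x,z (140, 69)
```

Setting the opening itself controls the grip force finely. The released pad leans stably on the bar. I'll re-grip it at its upper end and lift, then swing the lower edge past vertical by catching it on the tray rim.

Emit:
carry_out([
  [0,0,0],
  [0,0,0],
  [0,0,-0.018],
  [0,0,-0.018],
  [0.012,0,0],
  [0.012,0,0],
  [0,0,0],
  [0,0,0],
], roll=[0,0,0,0,0,0,0,0], gripper=0.077)

```text
time: 19.82
eef_pos: [0.7025, 0.0563, 0.0429]
eef_rot: [3.139, 0.115, -0.0]
force: [-1.0, -0.2, -0.5]
width: 0.0771
grip_force: 0.0
```

```bash
python3 - <<'E'
from h import *
tp(); redge()
E
```

```text
tray xy 137.1 0.5 z 42.9 F [-1.  -0.2 -0.5] w 0.0771 g 0 t 19.8
red area 44 far free corner px [307 182] tray x,z (-42, 112)
```

```bash
cat >> h.py <<'E'
def asc(name,x0,y0,x1,y1,s=2):
    c=r.capture(name); m=masks(c); a=c['color']
    for y in range(y0,y1,s):
        print(y,''.join('R' if m['red'][y,x] else 'y' if m['yel'][y,x] else 'b' if m['blue'][y,x] else '#' if m['dark'][y,x] else '.' if m['grey'][y,x] else ' ' for x in range(x0,x1)))
E
python3 - <<'E'
from h import *
asc('scene',325,195,405,262)
E
```

```text
195 ..........................####################################### ..............
197 ........................... ######################################..............
199 .......................... ######################################...............
201 .........................####################################### ...............
203 .........................########################################...............
205   .......................################################# . ### ...............
207 b     .................. ################################# .####................
209 bbbbb     .................. ################################## ................
211 yy  bbbbb      ..............###################################................
213 bbbyyybbbbbbbb     ..........################################# .................
215   yy.bbbbbbbbbbbbb    #..... ###############################....................
217 y bbbbbbbbbb yy bbbb ###################################### # #.................
219 bbbbbbbbb  yy b  yy ###################################### .. ### ..........
[... 1089 characters left out ...]
....................
247 bbb yyy bbbbbb   ###############  ###  ###  ## ...     .........................
249 bbbbbbb  yy bb  ###############  ##  ###  ## ...     ..... .....................
251 bbbbbbbbbb .y   ###############   ####  ### ..     ..... .......................
253 bbbbbbbbbbbb   ################  ##   ### .      ...............................
255 bbbbbbbbbbb    ##############   ##  ## ..      .................................
257 bbbbbbbbbbb#  ############ .####  ## ..      ...................................
259 bbbbbbbbbbbbb #### ##### . ## .### ..      .....................................
261 bbbbbbbbbbbbbb y  ####  ### .####..      .......................................
```

```bash
python3 - <<'E'
from h import *
a=r.capture('scene')['color']
cv2.imwrite('pics/c7.png',cv2.resize(a[170:290,290:430],None,fx=5,fy=5,interpolation=cv2.INTER_CUBIC)[:,:,::-1])
E
```

```text
(no output)
```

View pics/c7.png

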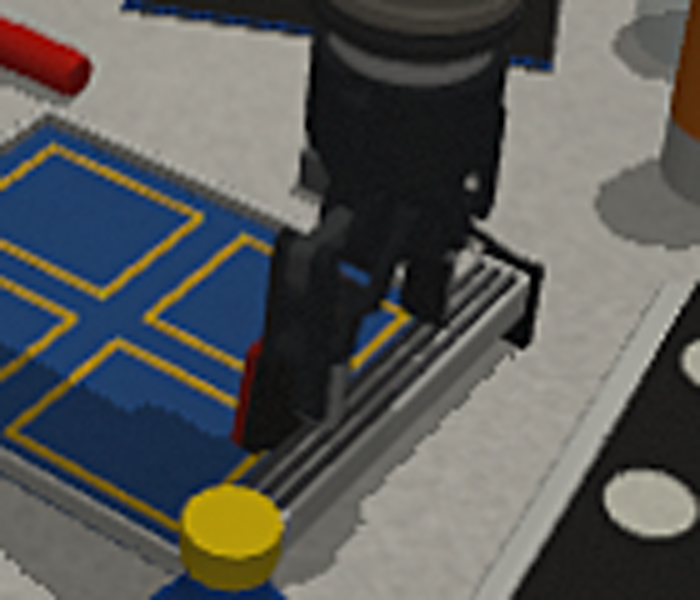

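```bash
python3 - <<'E'
from h import *
c=r.capture('scene')
for p in((337,258),(341.5,239),(343.5,259.5)): print(p,[ (y,tplane(c,*p,y)) for y in(-35,-25,35)], pt(c,*p,.006).round(3))
E
```

```text
(337, 258) [(-35, (98, 11)), (-25, (91, 0)), (35, (54, -66))] [0.662 0.022 0.006]
(341.5, 239) [(-35, (105, 69)), (-25, (99, 59)), (35, (62, -1))] [0.63  0.078 0.006]
(343.5, 259.5) [(-35, (114, 16)), (-25, (108, 6)), (35, (72, -60))] [0.676 0.028 0.006]
```

The crop shows the pad standing upright in the tray, spanning tray x from about 97 to 117. Its red back faces −x on the left at px (338,250), and its lining faces the bar. I'll close the fingers above the bar and push its top over towards −x.

Emit:
carry_out([
  [0,0,-0.011],
  [0,0,0],
  [0,0,0],
  [0,0,0],
  [0,0,0],
  [0,0,0],
  [0,0,0],
], roll=[0,0,0,0,0,0,0], gripper=0)

```text
time: 20.6
eef_pos: [0.7023, 0.0564, 0.054]
eef_rot: [-3.139, -0.114, 0.0]
force: [1.0, -0.9, 0.9]
width: 0.0006
grip_force: 0.0
```

Emit:
carry_out([
  [-0.006,0,0],
  [-0.006,0,0],
  [-0.006,0,0],
  [-0.006,0,0],
  [-0.006,0,0],
  [-0.006,0,0],
  [-0.006,0,0],
  [-0.004,0,0],
  [0,0,0],
  [0,0,0],
], roll=[0,0,0,0,0,0,0,0,0,0])

```text
time: 21.43
eef_pos: [0.6564, 0.0531, 0.0543]
eef_rot: [-3.139, -0.114, -0.0]
force: [-1.0, -0.6, 0.6]
width: -0.0003
grip_force: 0.0
```

```bash
python3 - <<'E'
from h import *
tp(); asc('scene',285,195,375,262,3)
E
```

```text
tray xy 90.9 0.6 z 54.3 F [-1.  -0.6  0.6] w -0.0003 g 0 t 21.4
195 ...........   b     ...............................################################ ......
198 ......    bbbbb.bbbbbb     .......................################################.....   
201 ..   bbbbbb yy bb  yy  bbbbb     .................###############################....     
204  bbbbbb yy bbbbbbbbbbbbb yyy bbbbbb     ...........############################           
207 bb  yy bbbbbbbbbbbbbbbbbbbbbbb  yy bbbbbb     ...################################         
210 y  bbbbbbbbbbbbbbbbbbbbbbbbbbbbbbbbb  yy  b############################################# #
213 bbbbbbbbbbbbbbbbbbbbbbbbbbbbbbbbbbbbbbbbbb #############################. # .  ###########
216 yy bbbbbbbbbbbbbbbbbbbbbbbbbbbbbbbbbbbb yy  b #########################...........   ####.
219 bbbb yyy bbbbbbbbbbbbbbbbbbbbbbbbbb  yy.bbbbbbbb ##################### ...................
222  bbbbbbbbb yyy bbbbbbbbbbbbbbbbb yy.bbbbbbbbbb yy bbbb############## bbbb     ............
225 b  yy bbbbbbbbbb.yyy bbbbbbb yy bbbbbbbbbb yy  bbbbbbbbb########  ## yyy.bbbbbb   
[... 448 characters left out ...]
###########  bbbbbbbb yy   ##.. ##.
243 bbbbb#yy  bbbbbbbbbb yyy bbbbb#################################    bbbbbb.yy   ##.. ##.. #
246 b  y  bbbbbbbbbbb y  bbbbbbbbb   ###########################   bbbbbbb.yy   # .. # ..## ..
249   bbbbbbbbbbb yy  bbbbbbbbbbbbbbb     ###################   bbb yyyyyy b # .. # ..## ...  
252 bbbbbbbbb yy  bbbbbbbbbbbbbbbbbbbbbbbb       #########    bbbbbbbbbbb## ..###..## ...     
255 bbbbbb y  bbbbbbbbbbbbbbbbbbbbbbbbbbbbbbbbbb     ##  #bbbbb.yyy b ## ..## ..## ...     ...
258  ...bbb   yy#bbbbbbbbbbbbbbbbbbbbbbbbbbbbbbbbbbbbbbbbbbbb yy   ##...## . ## ...     ......
261       ... bbb  yy bbbbbbbbbbbbbbbbbbbbbbbbbbbbbbbbbbbb yy  ###.. ##.. ## ...     ..... ...
```

The pad has fallen lining up: the map shows a dark patch centred near px (333,240) with no red. I'll move aside to measure it from above.

Emit:
carry_out([
  [0,0,-0.03],
  [0,0,-0.03],
  [0,0.034,0],
  [0,0.034,0],
  [0,0.034,0],
  [0,0.034,0],
  [0,0.034,0],
  [0,0.034,0],
  [0,0,0],
], roll=[0,0,0,0,0,0,0,0,0], gripper=0.075)

```text
time: 22.23
eef_pos: [0.6703, -0.1612, 0.1152]
eef_rot: [3.133, 0.098, 0.001]
force: [-0.7, -2.6, 0.6]
width: 0.0751
grip_force: 0.0
```

```bash
cat >> h.py <<'E'
def traypads():
    c=r.capture('top'); m=masks(c)
    for x,y,a,b,t in rect(c,m['dark'],.026,250,(235,118,345,235)):
        d=np.array([x,y])-TC; print('pad in tray: world',x,y,'size',a,b,'yaw',t,'tray',round(float(d@[np.cos(TA),np.sin(TA)]),1),round(float(d@[-np.sin(TA),np.cos(TA)]),1),'red px',int(m['red'][118:235,245:345].sum()))
def benchpads():
    c=r.capture('top'); m=masks(c)
    print('red',rect(c,m['red'],.02,200,(350,120,480,270)),'dark',rect(c,m['dark'],.02,200,(365,140,410,200)),'tin',rect(c,m['green'],.024,100,(385,170,450,240)))
E
python3 - <<'E'
from h import *
tp(); traypads(); benchpads(); print(r.state()['joint_positions'].round(2))
E
```

```text
tray xy 89.2 -214.2 z 115.2 F [-0.7 -2.6  0.6] w 0.0751 g 0 t 22.2
pad in tray: world 625.1 50.6 size 67.5 57.1 yaw -85.6 tray 59.5 0.4 red px 0
red [[426.5, -324.6, 69.3, 41.0, -1.8]] dark [[519.4, -188.2, 106.4, 21.8, 89.4]] tin []
[-0.21  0.67  0.52  1.64 -0.39  0.93 -1.05]
```

```bash
python3 - <<'E'
from h import *
f=to(625.1,50.6,115,4.4); 
g=(625.1,50.6,115,-85.8+180); 
to(*tw(-59,-50),115,94.17,(625.1,50.6,115,-85.8)); print(tw(-59,-50))
E
```

```text
from [ 671.2 -153.2  114.3] yaw -86.1 roll 1.563 slide [-206.8   30.3   -0.7]
from [625.1  50.6 115. ] yaw -85.8 roll 0.001 slide [-118.5   50.4   -0. ]
[510.59199113  -8.25787807]
```

Emit:
carry_out([
  [0,0,0],
  [0,0,0],
  [0,0,0],
  [0,0,0],
  [0,0,0],
  [0,0,0],
  [0,0,0],
], roll=[-0.121,-0.121,-0.121,-0.121,-0.121,-0.121,-0.121])

```text
time: 22.92
eef_pos: [0.6719, -0.148, 0.1141]
eef_rot: [-2.808, -1.406, -0.001]
force: [0.3, 0.5, 0.1]
width: 0.0747
grip_force: 0.0
```

Emit:
carry_out([
  [0,0,0],
  [0,0,0],
  [0,0,0],
  [0,0,0],
  [0,0,0],
  [0,0,0],
  [0,0,0],
], roll=[-0.121,-0.121,-0.121,-0.121,-0.121,-0.121,0])

```text
time: 23.5
eef_pos: [0.6718, -0.1484, 0.1142]
eef_rot: [-2.129, -2.31, -0.002]
force: [0.2, -0.1, -0.7]
width: 0.0748
grip_force: 0.0
```

```bash
python3 - <<'E'
from h import *
f=to(625.1,50.6,5,4.4)
E
```

```text
from [ 671.8 -148.4  114.2] yaw 4.7 roll 0.005 slide [202.  -31.3 109.2]
```

Next I'll fetch the flipped pad (grip across 56 mm), turn it and place it at place1.

Emit:
carry_out([
  [0.034,-0.005,0],
  [0.034,-0.005,0],
  [0.034,-0.005,0],
  [0.034,-0.005,0],
  [0.034,-0.005,0],
  [0.032,-0.006,0],
  [0,0,0],
  [0,0,0],
], roll=[0.005,0,0,0,0,0,0,0])

```text
time: 24.17
eef_pos: [0.6255, 0.0536, 0.1142]
eef_rot: [-2.138, -2.3, -0.002]
force: [-0.8, 0.4, 0.0]
width: 0.0749
grip_force: 0.0
```

```bash
python3 - <<'E'
from h import *
f=to(625.1,50.6,5,4.4)
E
```

```text
from [625.5  53.6 114.2] yaw 4.2 roll -0.004 slide [ -2.9  -0.6 109.2]
```

Emit:
carry_out([
  [-0.003,0,0.035],
  [0,0,0.035],
  [0,0,0.025],
  [0,0,0.014],
  [0,0,0],
], roll=[0,0,0,0,0])

```text
time: 24.58
eef_pos: [0.6241, 0.0448, 0.0021]
eef_rot: [-2.143, -2.293, 0.008]
force: [-0.4, -0.8, -0.4]
width: 0.0747
grip_force: 0.0
```

Emit:
carry_out([
  [0,0,0],
  [0,0,0],
  [0,0,0],
  [0,0,0],
  [0,0,0],
  [0,0,-0.02],
  [0,0,-0.03],
  [0,0,0],
], roll=[0,0,0,0,0,0,0,0], gripper=0, squeeze=40)

```text
time: 25.25
eef_pos: [0.6297, 0.0461, 0.0604]
eef_rot: [2.14, 2.294, 0.01]
force: [0.8, 0.2, -1.5]
width: 0.0552
grip_force: 44.4
```

Emit:
carry_out([
  [0,0,0],
  [0,0,0],
  [0,0,0],
  [0,0,0],
  [0,0,0],
  [0,0,0],
  [0,0,0],
], roll=[0.121,0.121,0.121,0.121,0.121,0.121,0.121])

```text
time: 25.83
eef_pos: [0.6261, 0.0461, 0.0551]
eef_rot: [-2.901, -1.206, -0.0]
force: [-0.4, 0.3, -3.1]
width: 0.0554
grip_force: 44.3
```

Emit:
carry_out([
  [0,0,0],
  [0,0,0],
  [0,0,0],
  [0,0,0],
  [0,0,0],
  [0,0,0],
  [0,0,0],
], roll=[0.121,0.121,0.121,0.121,0.121,0.121,0])

```text
time: 26.42
eef_pos: [0.626, 0.0464, 0.0549]
eef_rot: [3.14, 0.101, -0.001]
force: [0.1, -0.4, -2.8]
width: 0.0546
grip_force: 44.3
```

Emit:
carry_out([
  [-0.03,0.012,0],
  [-0.03,0.013,0],
  [-0.03,0.013,0],
  [-0.0285,0.0125,0],
  [0,0,0],
  [0,0,0],
], roll=[0,0,0,0,0,0])

```text
time: 26.92
eef_pos: [0.5098, -0.0135, 0.0554]
eef_rot: [-3.139, -0.108, 0.002]
force: [0.6, 0.3, -2.4]
width: 0.0549
grip_force: 44.3
```

```bash
python3 - <<'E'
from h import *
tp(); to(*tw(-59,-50),5,94.17)
E
```

```text
tray xy -60.2 -55.1 z 55.4 F [ 0.6  0.3 -2.4] w 0.0549 g 44 t 26.9
from [509.8 -13.5  55.4] yaw -86.0 roll -0.004 slide [ 1.2 -5.1 50.4]
```

Emit:
carry_out([
  [-0.003,-0.005,0.02],
  [0,0,0.018],
  [0,0,0.008],
  [0,0,0.004],
  [0,0,0],
  [0,0,0],
], roll=[0,0,0,0,0,0])

```text
time: 27.42
eef_pos: [0.5089, -0.0067, 0.0061]
eef_rot: [-3.138, -0.11, -0.0]
force: [-4.4, 1.7, 7.6]
width: 0.055
grip_force: 46.6
```

Emit:
carry_out([
  [0,0,0],
  [0,0,0],
  [0,0,0],
  [0,0,-0.03],
  [0,0,-0.03],
  [0,0,-0.035],
  [0,0,0],
], roll=[0,0,0,0,0,0,0], gripper=0.069)

```text
time: 28.0
eef_pos: [0.5122, -0.0082, 0.1054]
eef_rot: [-3.139, -0.106, -0.014]
force: [0.3, 0.7, 0.2]
width: 0.0692
grip_force: 0.0
```

```bash
python3 - <<'E'
from h import *
tp(); traypads(); benchpads(); print(r.state()['joint_positions'].round(2))
E
```

```text
tray xy -57.4 -50.1 z 105.4 F [0.3 0.7 0.2] w 0.0692 g 0 t 28.0
red [[427.2, -318.1, 68.7, 54.7, -4.0], [436.8, -186.7, 68.8, 54.2, -10.6]] dark [[582.1, -185.7, 69.0, 55.5, -7.3]] tin [[496.8, -249.4, 48.3, 45.8, 89.4]]
[-0.57  0.43  0.58  2.09 -0.36  0.71 -1.26]
```

```bash
python3 - <<'E'
from h import *
import math
def G(x,y,yaw,d): t=math.radians(yaw+90); return x-d*math.cos(t), y-d*math.sin(t)
f=to(*G(436.8,-186.7,-10.6,9),115,-10.6); to(*G(436.8,-186.7,-10.6,17.5),115,-10.6,f)
E
```

```text
from [509.6  -7.5 101.5] yaw -86.1 roll -1.317 slide [-198.5  -38.6  -13.5]
from [ 435.1 -195.5  115. ] yaw -10.6 roll -0.0 slide [-8.5 -0.  -0. ]
```

Emit:
carry_out([
  [0,0,0],
  [0,0,0],
  [0,0,0],
  [0,0,0],
  [0,0,0],
  [0,0,0],
  [0,0,0],
  [0,0,0],
  [0,0,0],
  [0,0,0],
], roll=[-0.12,-0.12,-0.12,-0.12,-0.12,-0.12,-0.12,-0.12,-0.12,-0.12], gripper=0.075)

```text
time: 28.93
eef_pos: [0.5073, -0.0077, 0.0988]
eef_rot: [-2.524, -1.868, 0.003]
force: [-0.2, -0.1, -0.1]
width: 0.0751
grip_force: 0.0
```

```bash
python3 - <<'E'
from h import *
import math
def G(x,y,yaw,d): t=math.radians(yaw+90); return x-d*math.cos(t), y-d*math.sin(t)
f=to(*G(436.8,-186.7,-10.6,9),115,-10.6)
E
```

```text
from [507.3  -7.7  98.8] yaw -17.0 roll -0.112 slide [-197.9  -36.3  -16.2]
```

Emit:
carry_out([
  [0,0,0],
  [-0.033,-0.006,0],
  [-0.033,-0.006,0],
  [-0.033,-0.006,0],
  [-0.033,-0.006,0],
  [-0.033,-0.006,0],
  [-0.033,-0.006,0],
  [0,0,0],
  [0,0,0],
], roll=[-0.112,0,0,0,0,0,0,0,0])

```text
time: 29.68
eef_pos: [0.4336, -0.197, 0.0992]
eef_rot: [-2.426, -1.993, 0.002]
force: [-0.1, -0.1, -0.4]
width: 0.0747
grip_force: 0.0
```

```bash
python3 - <<'E'
from h import *
import math
def G(x,y,yaw,d): t=math.radians(yaw+90); return x-d*math.cos(t), y-d*math.sin(t)
f=to(*G(436.8,-186.7,-10.6,9),-4,-10.6); traypads(); print(r.state()['joint_positions'].round(2))
E
```

```text
from [ 433.6 -197.    99.2] yaw -11.2 roll -0.011 slide [  1.7   1.3 103.2]
pad in tray: world 513.4 -5.8 size 69.3 54.2 yaw 4.3 tray -56.0 -47.8 red px 1
[ 0.05  0.35  0.28  2.15 -0.16  0.66  0.25]
```

Pad 1 is in place, about 4 mm off centre. Now I'll grip the next one beside its edge.

Emit:
carry_out([
  [0.002,0.001,0.035],
  [0,0,0.035],
  [0,0,0.022],
  [0,0,0.01],
  [-0.004,0,0],
  [-0.004,0,0],
  [0,0,0],
], roll=[-0.011,0,0,0,0,0,0])

```text
time: 30.32
eef_pos: [0.436, -0.2025, -0.0007]
eef_rot: [2.411, 2.011, 0.001]
force: [0.1, -0.8, 0.1]
width: 0.0749
grip_force: 0.0
```

Emit:
carry_out([
  [0,0,0],
  [0,0,0],
  [0,0,0],
  [0,0,0],
  [0,0,0],
  [0,0,-0.03],
  [0,0,-0.03],
  [0,0,-0.03],
  [0,0,0],
], roll=[0,0,0,0,0,0,0,0,0], gripper=0, squeeze=20)

```text
time: 31.07
eef_pos: [0.4384, -0.2025, 0.0932]
eef_rot: [2.407, 2.008, 0.009]
force: [1.3, -0.3, -1.4]
width: 0.0694
grip_force: 26.3
```

Emit:
carry_out([
  [0,0,0],
  [0,0,0],
], roll=[0,0], gripper=0.0694)

```text
time: 31.23
eef_pos: [0.435, -0.2009, 0.0881]
eef_rot: [-2.412, -2.013, -0.001]
force: [-0.0, 0.1, -1.5]
width: 0.0691
grip_force: 26.3
```

```bash
python3 - <<'E'
from h import *
tp(); print(r.state()['eef_pos']); c=r.capture('top'); m=masks(c); print('red',rect(c,m['red'],.09,20,(340,150,420,270)))
E
```

```text
tray xy -148.4 -236.6 z 88.1 F [-0.   0.1 -1.5] w 0.0691 g 26 t 31.2
[ 0.43498641 -0.20090518  0.0881132 ]
red [[439.8, -182.1, 69.9, 40.5, -9.5]]
```

Emit:
carry_out([
  [0,0,0.015],
  [0,0,0.015],
  [0,0,0],
], roll=[0,0,0], gripper=0.0696)

```text
time: 31.53
eef_pos: [0.4326, -0.2004, 0.0551]
eef_rot: [-2.408, -2.01, 0.006]
force: [-0.7, -0.2, -1.7]
width: 0.0695
grip_force: 21.8
```

Emit:
carry_out([
  [0,0,0],
  [0,0,0],
], roll=[0,0], gripper=0.0698)

```text
time: 31.7
eef_pos: [0.4348, -0.2015, 0.058]
eef_rot: [-2.412, -2.012, 0.001]
force: [0.5, 0.3, -1.8]
width: 0.0697
grip_force: 8.4
```

```bash
cat >>h.py <<'E'
def rv(z=.07,box=(340,150,420,270)):
    c=r.capture('top'); m=masks(c); print('red',rect(c,m['red'],z,20,box)); tp()
E
python3 - <<'E'
from h import *
rv()
E
```

```text
red [[439.4, -180.3, 69.4, 40.8, -9.4]]
tray xy -148.2 -237.3 z 58.3 F [ 0.1  0.4 -1.1] w 0.0696 g 8 t 31.8
```

Emit:
carry_out([
  [0,0,0],
  [0,0,0],
], roll=[0,0], gripper=0.0699)

```text
time: 31.92
eef_pos: [0.4355, -0.2016, 0.0587]
eef_rot: [2.412, 2.012, 0.001]
force: [-0.1, -0.5, -2.1]
width: 0.0698
grip_force: 5.4
```

```bash
python3 - <<'E'
from h import *
rv()
E
```

```text
red [[440.3, -180.4, 69.5, 40.5, -9.8]]
tray xy -147.9 -237.3 z 58.7 F [ 1.   0.4 -1.8] w 0.0696 g 5 t 32.0
```

Emit:
carry_out([
  [0,0,0],
  [0,0,0],
], roll=[0,0], gripper=0.06995)

```text
time: 32.13
eef_pos: [0.4354, -0.2014, 0.0585]
eef_rot: [2.412, 2.013, 0.001]
force: [-0.0, 0.7, -1.5]
width: 0.0699
grip_force: 0.6
```

```bash
python3 - <<'E'
from h import *
rv()
E
```

```text
red [[438.5, -183.9, 67.9, 28.9, -9.5]]
tray xy -148.0 -237.2 z 58.5 F [0.3 0.1 0.1] w 0.0699 g 0 t 32.2
```

Emit:
carry_out([
  [0,0,0],
  [0,0,0],
], roll=[0,0], gripper=0.07)

```text
time: 32.35
eef_pos: [0.4354, -0.2015, 0.0584]
eef_rot: [2.412, 2.012, 0.0]
force: [-0.6, 1.3, -0.3]
width: 0.0699
grip_force: 0.0
```

```bash
python3 - <<'E'
from h import *
rv()
E
```

```text
red [[438.1, -194.1, 66.3, 6.4, -11.2]]
tray xy -148.1 -237.3 z 58.4 F [-0.7 -0.8 -0.4] w 0.07 g 0 t 32.4
```

Emit:
carry_out([
  [0,0,0],
  [0,0,0],
], roll=[0,0])

```text
time: 32.57
eef_pos: [0.4353, -0.2015, 0.0583]
eef_rot: [2.412, 2.013, 0.0]
force: [-0.1, -0.2, -0.3]
width: 0.0703
grip_force: 0.0
```

```bash
python3 - <<'E'
from h import *
rv(); c=r.capture('scene'); u=px(c,[.437,-.187,.02]).round(); print(u); x,y=map(int,u); asc('scene',x-40,y-45,x+45,y+25,2)
E
```

```text
red [[438.3, -188.6, 66.3, 6.6, -11.4]]
tray xy -148.2 -237.2 z 58.3 F [ 0.5 -0.4 -0.4] w 0.0698 g 0 t 32.6
[195. 252.]
207 ...........#####################    ### .............................................
209 ............. ###################    ## .............................................
211 ...............###################     # .. .........................................
213 ...............#####################      ####.......................................
215 ................#####################     ####.......................................
217 .................  ############################......................................
219 ..................###########... ##############......................................
221 .................. ##########... ############# ......................................
223 ...................############################......................................
225 ...................############################ .....................................
227 ................... ############################............................
[... 1469 characters left out ...]
................ ############   ......................................
263 ................................. ##########   ......................................
265 .................................. ##########  ......................................
267 ....................................#########  ......................................
269 ..................................... ######## ......................................
271 .........................................  ..........................................
273 ............................              ...........................................
275 ........................         # # ##     ...................................... ##
```

```bash
python3 - <<'E'
from h import *
c=r.capture('scene')
for p in([.437,-.2,0],[.437,-.2,.056],[.437,-.187,0],[.437,-.187,.056],[.471,-.2,0],[.403,-.19,.0],[.403,-.19,.056]): print(p,px(c,p).round())
print(pt(c,200,270,0).round(3),pt(c,181,236,.056).round(3),pt(c,200,250,.056).round(3))
E
```

```text
[0.437, -0.2, 0] [192. 261.]
[0.437, -0.2, 0.056] [188. 242.]
[0.437, -0.187, 0] [196. 258.]
[0.437, -0.187, 0.056] [193. 239.]
[0.471, -0.2, 0] [201. 269.]
[0.403, -0.19, 0.0] [186. 252.]
[0.403, -0.19, 0.056] [183. 233.]
[ 0.472 -0.204  0.   ] [ 0.41  -0.199  0.056] [ 0.476 -0.198  0.056]
```

The pad swung down and now stands on its edge on the bench, lining towards −y, which matches the 56 mm height check. I'll close the fingers and tip it towards +y.

Emit:
carry_out([
  [0,0,-0.025],
  [0,0,0],
  [0,0,0],
  [0,0,0],
  [0,0,0],
  [0,0,0],
  [-0.011,0,0],
  [-0.011,0,0],
  [0,0,0],
], roll=[0,0,0,0,0,0,0,0,0], gripper=0)

```text
time: 33.52
eef_pos: [0.4304, -0.2262, 0.0832]
eef_rot: [2.415, 2.008, -0.002]
force: [-0.7, -0.4, 0.6]
width: -0.0
grip_force: 0.0
```

Emit:
carry_out([
  [0,0,0.02],
  [0,0,0.018],
  [0,0,0],
  [0.006,0,0],
  [0.006,0,0],
  [0.006,0,0],
  [0.006,0,0],
  [0.006,0,0],
  [0.006,0,0],
  [0.006,0,0],
], roll=[0,0,0,0,0,0,0,0,0,0])

```text
time: 34.35
eef_pos: [0.4391, -0.1809, 0.0455]
eef_rot: [2.411, 2.013, 0.001]
force: [0.6, -0.2, 0.4]
width: -0.0004
grip_force: 0.0
```

Emit:
carry_out([
  [0.006,0,0],
  [0,0,0],
  [0,0,-0.03],
  [0,0,-0.03],
  [-0.03,0,0],
  [-0.03,0,0],
  [0,0,0],
], roll=[0,0,0,0,0,0,0])

```text
time: 34.93
eef_pos: [0.4281, -0.2406, 0.1064]
eef_rot: [2.415, 2.003, -0.001]
force: [-0.9, -0.3, 0.0]
width: -0.0005
grip_force: 0.0
```

```bash
python3 - <<'E'
from h import *
rv(.02); c=r.capture('top'); m=masks(c); print(rect(c,m['dark'],.02,150,(340,195,412,260)))
E
```

```text
red []
tray xy -157.8 -273.2 z 105.7 F [ 0.2  0.5 -1. ] w -0.0001 g 0 t 35.0
[[444.5, -161.1, 68.2, 55.5, -11.3]]
```

Flipped cleanly, now at (444.5, −161). Next I'll grip it across the width and place it at place0.

Emit:
carry_out([
  [0,0,0],
  [0,0,0],
  [0,0,0],
  [0,0,0],
  [0,0,0],
  [0,0,0],
  [0,0,0],
], roll=[-0.12,-0.12,-0.12,-0.12,-0.12,-0.12,-0.12], gripper=0.072)

```text
time: 35.62
eef_pos: [0.4291, -0.2336, 0.1049]
eef_rot: [-1.371, -2.826, -0.001]
force: [-0.1, 0.3, 1.2]
width: 0.0722
grip_force: 0.0
```

Emit:
carry_out([
  [0,0,0],
  [0,0,0],
  [0,0,0],
  [0,0,0],
  [0,0,0],
  [0,0,0],
  [0,0,0],
], roll=[-0.12,-0.12,-0.12,-0.12,-0.12,-0.12,0])

```text
time: 36.2
eef_pos: [0.4291, -0.2338, 0.1049]
eef_rot: [-0.291, -3.127, -0.001]
force: [-0.5, 0.1, 0.7]
width: 0.0723
grip_force: 0.0
```

```bash
python3 - <<'E'
from h import *
f=to(444.5,-161.1,100,78.7); f=to(*tw(-59,50),60,94.17,(f[0],f[1],60,f[3]))
E
```

```text
from [ 429.1 -233.8  104.9] yaw 79.4 roll 0.012 slide [-0.9 74.3  4.9]
from [ 444.5 -161.1   60. ] yaw 78.7 roll -0.27 slide [-77.  247.6  -0. ]
```

Emit:
carry_out([
  [0,0.037,0],
  [-0.001,0.037,0],
  [0,0,0.035],
  [0,0,0.035],
  [0,0,0.022],
  [0,0,0.012],
  [0,0,0],
  [0,0,0],
], roll=[0.012,0,0,0,0,0,0,0])

```text
time: 36.87
eef_pos: [0.4441, -0.1618, 0.0008]
eef_rot: [-0.32, -3.123, -0.001]
force: [0.2, -0.5, 0.7]
width: 0.0723
grip_force: 0.0
```

Emit:
carry_out([
  [0,0,0],
  [0,0,0],
  [0,0,0],
  [0,0,0],
  [0,0,0],
  [0,0,-0.03],
  [0,0,-0.03],
  [0,0,0],
  [0,0,0],
  [0,0,0],
], roll=[0,0,0,0,0,0,0,-0.09,-0.09,-0.09], gripper=0, squeeze=40)

```text
time: 37.7
eef_pos: [0.445, -0.1628, 0.0624]
eef_rot: [-0.111, 3.138, -0.001]
force: [0.1, 0.8, -2.5]
width: 0.0549
grip_force: 44.2
```

```bash
python3 - <<'E'
from h import *
tp(); to(*tw(-59,50),60,94.17)
E
```

```text
tray xy -135.7 -199.3 z 62.4 F [ 0.1  0.8 -2.5] w 0.0549 g 44 t 37.7
from [ 445.  -162.8   62.4] yaw 94.1 roll -0.002 slide [-76.7 249.3   2.4]
```

Emit:
carry_out([
  [-0.0096,0.031,0],
  [-0.0096,0.031,0],
  [-0.0096,0.031,0],
  [-0.0096,0.031,0],
  [-0.0096,0.031,0],
  [-0.0096,0.031,0],
  [-0.0096,0.031,0],
  [-0.0096,0.032,0],
  [0,0,0],
  [0,0,0],
], roll=[0,0,0,0,0,0,0,0,0,0])

```text
time: 38.53
eef_pos: [0.5047, 0.0937, 0.0616]
eef_rot: [-0.112, 3.139, 0.002]
force: [0.8, -1.2, -2.0]
width: 0.0549
grip_force: 44.2
```

```bash
python3 - <<'E'
from h import *
tp(); to(*tw(-59,50),7,94.17)
E
```

```text
tray xy -57.4 52.1 z 61.6 F [ 0.8 -1.2 -2. ] w 0.0549 g 44 t 38.5
from [504.7  93.7  61.6] yaw 94.1 roll -0.001 slide [ 1.6 -2.1 54.6]
```

Emit:
carry_out([
  [0.001,-0.002,0.025],
  [0,0,0.02],
  [0,0,0.007],
  [0,0,0.003],
  [0,0,0],
], roll=[0,0,0,0,0])

```text
time: 38.95
eef_pos: [0.5023, 0.0869, 0.0074]
eef_rot: [0.102, -3.137, 0.004]
force: [-7.4, -1.3, 14.0]
width: 0.055
grip_force: 47.6
```

Emit:
carry_out([
  [0,0,0],
  [0,0,0],
  [0,0,0],
  [0,0,-0.03],
  [0,0,-0.03],
  [0,0,-0.035],
  [0,0,0],
], roll=[0,0,0,0,0,0,0], gripper=0.069)

```text
time: 39.53
eef_pos: [0.5075, 0.0897, 0.107]
eef_rot: [-0.104, 3.13, 0.003]
force: [0.9, 0.5, -1.2]
width: 0.0691
grip_force: 0.0
```

Emit:
carry_out([
  [0,0,0],
  [0,0,0],
  [0,0,0],
  [0,0,0],
  [0,0,0],
  [0,0,0],
  [0,0,0],
], roll=[0.12,0.12,0.12,0.12,0.12,0.12,0.12], gripper=0.078)

```text
time: 40.12
eef_pos: [0.5037, 0.0887, 0.1013]
eef_rot: [1.193, 2.906, 0.0]
force: [-0.3, -0.4, 0.2]
width: 0.0779
grip_force: 0.0
```

Emit:
carry_out([
  [0,0,0],
  [0,0,0],
  [0,0,0],
  [0,0,0],
  [0,0,0],
  [0,0,0],
  [0,0,0],
  [0,0,0],
], roll=[0.12,0.12,0.12,0.12,0.12,0.12,0.12,0])

```text
time: 40.78
eef_pos: [0.5036, 0.0889, 0.1012]
eef_rot: [2.272, 2.169, -0.0]
force: [1.1, 0.4, -0.7]
width: 0.0779
grip_force: 0.0
```

```bash
python3 - <<'E'
from h import *
benchpads(); to(427,-333,100,-3); print(r.state()['joint_positions'].round(2))
E
```

```text
red [[427.2, -318.1, 68.7, 54.7, -4.0]] dark [[582.1, -185.7, 69.0, 55.5, -7.3]] tin [[496.8, -249.4, 48.3, 45.8, 89.4]]
from [503.6  88.9 101.2] yaw -2.3 roll 0.013 slide [-425.4  -54.4    1.2]
[-0.48  0.39  0.22  2.07 -0.13  0.7  -0.21]
```

Emit:
carry_out([
  [-0.0327,-0.004,0],
  [-0.0327,-0.004,0],
  [-0.0327,-0.004,0],
  [-0.0327,-0.004,0],
  [-0.0327,-0.004,0],
  [-0.0327,-0.004,0],
  [-0.0327,-0.004,0],
  [-0.0327,-0.004,0],
  [-0.0327,-0.004,0],
  [-0.0327,-0.004,0],
], roll=[0.013,0,0,0,0,0,0,0,0,0])

```text
time: 41.67
eef_pos: [0.4456, -0.2371, 0.1013]
eef_rot: [2.277, 2.164, 0.0]
force: [0.7, 0.2, 0.3]
width: 0.078
grip_force: 0.0
```

Emit:
carry_out([
  [-0.0327,-0.004,0],
  [-0.0327,-0.004,0],
  [-0.0327,-0.004,0],
  [0,0,0],
  [0,0,0],
], roll=[0,0,0,0,0])

```text
time: 42.08
eef_pos: [0.4276, -0.335, 0.1012]
eef_rot: [2.283, 2.158, -0.001]
force: [0.6, 0.8, -0.2]
width: 0.0778
grip_force: 0.0
```

```bash
python3 - <<'E'
from h import *
benchpads(); traypads(); to(427,-333,-3,-3.5)
E
```

```text
red [[426.7, -318.6, 69.3, 53.1, -1.8]] dark [[582.3, -185.7, 69.0, 55.8, -7.9]] tin [[496.8, -249.4, 48.3, 45.8, 89.4]]
pad in tray: world 500.9 86.7 size 69.3 54.0 yaw 3.8 tray -61.8 45.4 red px 0
pad in tray: world 513.4 -5.8 size 69.4 54.2 yaw 4.3 tray -56.0 -47.8 red px 0
from [ 428.7 -331.9  101. ] yaw -3.0 roll 0.009 slide [ -1.2  -1.6 104. ]
```

Emit:
carry_out([
  [-0.001,-0.001,0.035],
  [0,0,0.035],
  [0,0,0.024],
  [0,0,0.01],
  [0,0,0],
], roll=[0,0,0,0,0])

```text
time: 42.6
eef_pos: [0.4268, -0.3311, -0.0048]
eef_rot: [-2.275, -2.16, 0.001]
force: [-0.5, -1.1, -0.1]
width: 0.0777
grip_force: 0.0
```

Emit:
carry_out([
  [0,0,0],
  [0,0,0],
  [0,0,0],
  [0,0,0],
  [0,0,0],
  [0,0,-0.03],
  [0,0,-0.03],
  [0,0,0],
], roll=[0,0,0,0,0,0,0,0], gripper=0, squeeze=20)

```text
time: 43.27
eef_pos: [0.4303, -0.3359, 0.0621]
eef_rot: [2.277, 2.153, 0.003]
force: [0.7, -0.9, -2.3]
width: 0.0695
grip_force: 26.7
```

Emit:
carry_out([
  [0,0,0],
  [0,0,0],
], roll=[0,0], gripper=0.0698)

```text
time: 43.43
eef_pos: [0.4275, -0.3333, 0.0571]
eef_rot: [-2.281, -2.16, -0.0]
force: [0.2, -0.1, -3.3]
width: 0.0697
grip_force: 26.7
```

Emit:
carry_out([
  [0,0,0],
  [0,0,0],
], roll=[0,0], gripper=0.0699)

```text
time: 43.6
eef_pos: [0.4269, -0.333, 0.0562]
eef_rot: [-2.28, -2.158, 0.001]
force: [0.7, -0.2, -2.3]
width: 0.0692
grip_force: 26.6
```

Emit:
carry_out([
  [0,0,0],
  [0,0,0],
  [0,0,0],
], roll=[0,0,0], gripper=0.06995)

```text
time: 43.85
eef_pos: [0.4275, -0.3334, 0.0568]
eef_rot: [-2.281, -2.159, 0.0]
force: [-0.8, -0.2, 0.1]
width: 0.0698
grip_force: 0.0
```

```bash
python3 - <<'E'
from h import *
rv(.06,(400,190,480,270))
E
```

```text
red [[427.5, -331.1, 65.2, 5.4, -4.2]]
tray xy -165.3 -368.5 z 57.1 F [-0.1 -0.2 -0.2] w 0.0701 g 0 t 43.9
```

Emit:
carry_out([
  [0,0,0],
  [0,0,0],
  [0,0,0],
], roll=[0,0,0], gripper=0.07)

```text
time: 44.15
eef_pos: [0.4278, -0.3338, 0.0574]
eef_rot: [2.281, 2.159, 0.0]
force: [0.2, 0.3, 1.3]
width: 0.0701
grip_force: 0.0
```

```bash
python3 - <<'E'
from h import *
rv(.06,(400,190,480,270))
E
```

```text
red [[434.3, -345.1, 50.9, 7.0, -1.8]]
tray xy -165.2 -368.6 z 57.4 F [ 0.3 -0.2 -0.8] w 0.0697 g 0 t 44.2
```

Emit:
carry_out([
  [0,0,0],
  [0,0,0],
  [0,0,0],
  [0,0,0],
], roll=[0,0,0,0])

```text
time: 44.53
eef_pos: [0.4277, -0.3336, 0.0572]
eef_rot: [2.282, 2.16, 0.0]
force: [0.4, 0.3, 0.2]
width: 0.0701
grip_force: 0.0
```

```bash
python3 - <<'E'
from h import *
rv(.02,(400,190,480,280)); c=r.capture('scene'); u=px(c,[.43,-.32,.02]).round(); print(u); x,y=map(int,u); asc('scene',x-50,y-35,x+45,y+35,2)
E
```

```text
red [[434.4, -361.0, 52.9, 7.2, -1.8]]
tray xy -165.4 -368.4 z 57.2 F [0.2 0.3 0. ] w 0.0697 g 0 t 44.6
[141. 281.]
246 .....................    #################  #####################################..............
248 .......................###################################################### .................
250 ....................... ################################################ ......................
252 ....................... #########################################  ............................
254 ................ ########################################   ...................................
256 ..........## ######################################### ........................................
258 ...  ##################################################........................................
260 ######################################################  .......................................
262 ################################.....###################.......................................
264 ################### ####  ....... .... ################  .......................
[... 1815 characters left out ...]

302 ...... # RRRRR . RRRRRRRR     RRRRRRRRRR   ##..................................................
304 ........## RRRRRR ....    RRRRRRRRRRR   ######.................................................
306 ......... # RRRRRRRRRRRRRRRRRRRRRRR  #####  ...................................................
308 ........... # RRRRRRRRRRRRRRRRRR ######  ......................................................
310 ............. # RRRRRRRRRRR   ###### ..........................................................
312 ...............#  RRRRRRR   ######.............................................................
314 .................#  R     #####................... ............................................
```

It swung but then fell back red-up. I'll measure its new place and retry with a lower lift, so it can't drop out of the fingers.

Emit:
carry_out([
  [0,0,-0.03],
  [0,0,-0.02],
  [0.03,0,0],
  [0.03,0,0],
  [0.03,0,0],
  [0,0,0],
], roll=[0,0,0,0,0,0], gripper=0.078)

```text
time: 45.18
eef_pos: [0.433, -0.2376, 0.1069]
eef_rot: [-2.272, -2.165, -0.003]
force: [-0.3, 0.5, -0.0]
width: 0.0782
grip_force: 0.0
```

```bash
cat >> h.py <<'E'
import math
def G(x,y,yaw,d): t=math.radians(yaw+90); return x-d*math.cos(t), y-d*math.sin(t)
E
python3 - <<'E'
from h import *
c=r.capture('top'); m=masks(c); q=rect(c,m['red'],.02,200,(400,190,490,280)); print(q)
c=r.capture('scene'); print(rect(c,masks(c)['red'],.02,200,(85,270,150,325)))
x,y,_,_,t=q[0]; to(*G(x,y,t,16),-3,t); to(*G(x,y,t,16),-3,t+180)
E
```

```text
[]
[[430.3, -384.3, 70.7, 54.8, 0.9]]Traceback (most recent call last):
  File "<stdin>", line 4, in <module>
IndexError: list index out of range
```

```bash
python3 - <<'E'
from h import *
to(*G(430.3,-384.3,0.9,16),-3,0.9)
E
```

```text
from [ 432.9 -242.7  107.4] yaw -3.0 roll -0.068 slide [-157.6   -4.9  110.4]
```

Emit:
carry_out([
  [0,0,0],
  [-0.032,-0.001,0],
  [-0.032,-0.001,0],
  [-0.032,-0.001,0],
  [-0.032,-0.001,0],
  [-0.0295,-0.001,0],
  [0,0,0],
  [0,0,0],
], roll=[-0.068,0,0,0,0,0,0,0])

```text
time: 45.95
eef_pos: [0.428, -0.4047, 0.1071]
eef_rot: [2.212, 2.229, -0.002]
force: [0.3, 0.4, 0.3]
width: 0.078
grip_force: 0.0
```

```bash
python3 - <<'E'
from h import *
c=r.capture('top'); m=masks(c); q=rect(c,m['red'],.02,100,(400,190,490,280)); print(q)
to(*G(430.3,-384.3,0.9,16),-3,0.9)
E
```

```text
[[427.1, -382.7, 67.3, 54.9, -0.6]]
from [ 428.6 -402.6  106.9] yaw 0.6 roll -0.006 slide [  2.3   2.  109.9]
```

Emit:
carry_out([
  [0.0035,0.0,0.035],
  [0,0,0.035],
  [0,0,0.028],
  [0,0,0.012],
  [0,0,0],
], roll=[0,0,0,0,0])

```text
time: 46.42
eef_pos: [0.4281, -0.3953, -0.0054]
eef_rot: [-2.201, -2.233, 0.0]
force: [1.1, 0.2, 0.8]
width: 0.0781
grip_force: 0.0
```

Emit:
carry_out([
  [0,0,0],
  [0,0,0],
  [0,0,0],
  [0,0,0],
  [0,0,0],
  [0,0,-0.025],
  [0,0,-0.019],
  [0,0,0],
], roll=[0,0,0,0,0,0,0,0], gripper=0, squeeze=20)

```text
time: 47.08
eef_pos: [0.4315, -0.3997, 0.0449]
eef_rot: [2.203, 2.231, 0.001]
force: [-0.2, -0.1, -1.8]
width: 0.0691
grip_force: 25.9
```

Emit:
carry_out([
  [0,0,0],
  [0,0,0],
], roll=[0,0], gripper=0.0698)

```text
time: 47.25
eef_pos: [0.4294, -0.3973, 0.0408]
eef_rot: [-2.206, -2.236, -0.0]
force: [-0.3, -0.6, -3.4]
width: 0.0693
grip_force: 25.9
```

Emit:
carry_out([
  [0,0,0],
  [0,0,0],
], roll=[0,0], gripper=0.0699)

```text
time: 47.42
eef_pos: [0.429, -0.3972, 0.0402]
eef_rot: [-2.206, -2.234, 0.0]
force: [0.3, 0.3, -2.9]
width: 0.0697
grip_force: 25.9
```

Emit:
carry_out([
  [0,0,0],
], roll=[0], gripper=0.06995)

```text
time: 47.5
eef_pos: [0.4291, -0.3974, 0.0404]
eef_rot: [-2.206, -2.235, 0.0]
force: [-0.2, 0.5, -2.8]
width: 0.0696
grip_force: 25.9
```

```bash
python3 - <<'E'
from h import *
rv(.05,(400,190,490,290))
E
```

```text
red [[429.5, -387.7, 69.8, 52.9, 2.0]]
tray xy -168.5 -432.3 z 40.5 F [-0.7  0.6 -2.5] w 0.0698 g 18 t 47.5
```

Emit:
carry_out([
  [0,0,0],
], roll=[0])

```text
time: 47.63
eef_pos: [0.4294, -0.3976, 0.0408]
eef_rot: [-2.206, -2.235, 0.0]
force: [-0.2, -0.6, -2.1]
width: 0.07
grip_force: 7.7
```

```bash
python3 - <<'E'
from h import *
rv(.05,(400,190,490,290))
E
```

```text
red [[429.9, -388.3, 69.8, 53.3, 2.6]]
tray xy -168.3 -432.5 z 40.9 F [-0.6 -0.6 -3. ] w 0.0701 g 8 t 47.7
```

Emit:
carry_out([
  [0,0,0],
], roll=[0])

```text
time: 47.77
eef_pos: [0.4295, -0.3978, 0.041]
eef_rot: [-2.207, -2.236, 0.0]
force: [0.4, -0.2, -2.2]
width: 0.0701
grip_force: 7.7
```

```bash
python3 - <<'E'
from h import *
rv(.05,(400,190,490,290))
E
```

```text
red [[429.3, -387.8, 70.1, 52.0, -0.6]]
tray xy -168.1 -432.6 z 41.1 F [ 0.  -0.6 -3.1] w 0.0702 g 8 t 47.8
```

Emit:
carry_out([
  [0,0,0],
  [0,0,0],
], roll=[0,0], gripper=0.07005)

```text
time: 47.98
eef_pos: [0.4297, -0.3977, 0.0413]
eef_rot: [-2.207, -2.236, -0.0]
force: [-2.3, 1.1, 3.5]
width: 0.0703
grip_force: 2.5
```

```bash
python3 - <<'E'
from h import *
rv(.05,(400,190,490,290))
E
```

```text
red [[430.1, -381.7, 68.1, 43.4, 0.9]]
tray xy -167.9 -432.8 z 41.4 F [-0.1  0.4 -1. ] w 0.0702 g 1 t 48.0
```

Emit:
carry_out([
  [0,0,0],
  [0,0,0],
], roll=[0,0], gripper=0.07012)

```text
time: 48.2
eef_pos: [0.4298, -0.3981, 0.0415]
eef_rot: [2.207, 2.235, 0.0]
force: [-0.8, -0.2, -0.4]
width: 0.07
grip_force: 0.2
```

```bash
python3 - <<'E'
from h import *
rv(.05,(400,190,490,290))
E
```

```text
red [[430.9, -379.6, 67.2, 39.7, -6.0]]
tray xy -168.0 -432.8 z 41.5 F [-0.9  0.5 -0.1] w 0.0699 g 0 t 48.2
```

Emit:
carry_out([
  [0,0,0],
  [0,0,0],
  [0,0,0],
  [0,0,-0.02],
  [0,0,0],
  [0,0,0],
], roll=[0,0,0,0,0,0], gripper=0)

```text
time: 48.75
eef_pos: [0.4301, -0.3979, 0.0614]
eef_rot: [2.206, 2.235, 0.001]
force: [-0.6, 0.5, -3.2]
width: 0.0687
grip_force: 25.7
```

```bash
python3 - <<'E'
from h import *
rv(.05,(400,190,490,290)); a=r.capture('scene')['color']
cv2.imwrite('pics/d1.png',cv2.resize(a[210:330,60:200],None,fx=5,fy=5,interpolation=cv2.INTER_CUBIC)[:,:,::-1])
E
```

```text
red [[430.5, -391.1, 67.8, 44.5, -0.6]]
tray xy -168.0 -432.2 z 60.7 F [-0.5  1.1 -2.9] w 0.0691 g 26 t 48.8
```

View pics/d1.png

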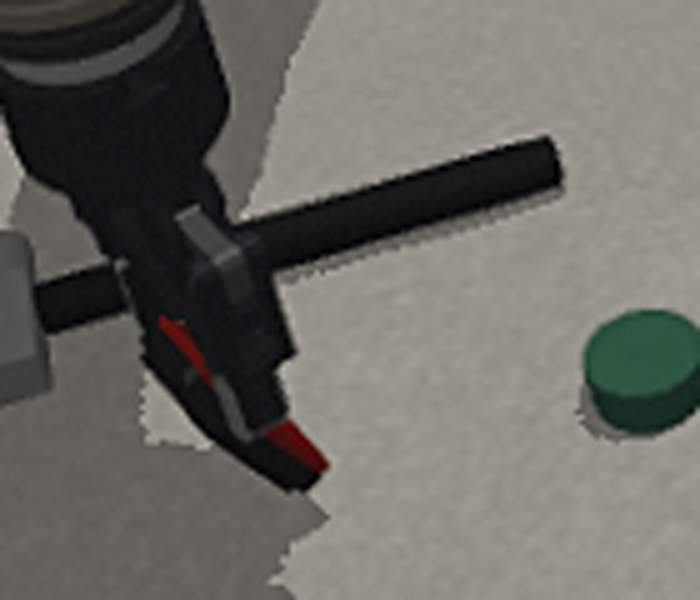

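The crop shows the pad gripped and tilted about 45°, with its +y edge down at about px (125,306) in the full image. I'll use the tray's −y rim to push that lower edge under and turn the pad past vertical.

```bash
python3 - <<'E'
from h import *
to(*tw(-60,-165),80,94.17); 
E
```

```text
from [ 429.3 -397.2   60.4] yaw 0.8 roll 1.511 slide [ 108.3 -267.   -19.6]
```

Emit:
carry_out([
  [0,0,-0.02],
  [0.0334,0.0135,0],
  [0.0334,0.0135,0],
  [0.0334,0.0135,0],
  [0.0334,0.0135,0],
  [0.0334,0.0135,0],
  [0.0334,0.0135,0],
  [0.0334,0.0135,0],
  [0.0334,0.0135,0],
  [0,0,0],
], roll=[-0.059,0,0,0,0,0,0,0,0,0])

```text
time: 49.68
eef_pos: [0.5205, -0.114, 0.0801]
eef_rot: [-2.125, -2.31, -0.005]
force: [0.4, 0.9, -2.0]
width: 0.0691
grip_force: 25.7
```

Emit:
carry_out([
  [0,0,0.015],
  [0,0,0.013],
  [0,0,0],
], roll=[0,0,0])

```text
time: 49.93
eef_pos: [0.5159, -0.1228, 0.0505]
eef_rot: [-2.136, -2.298, 0.005]
force: [-1.1, -0.7, -3.2]
width: 0.0691
grip_force: 25.8
```

```bash
python3 - <<'E'
from h import *
tp(); c=r.capture('top'); m=masks(c)
for z in(.03,.06): print(rect(c,m['red'],z,20,(330,150,420,275)))
c=r.capture('scene'); x,y=map(int,px(c,np.append(tw(-60,-150),30)/1000)); print(x,y); asc('scene',x-40,y-40,x+45,y+40,3)
E
```

```text
tray xy -62.1 -164.6 z 50.5 F [-1.1 -0.7 -3.2] w 0.0691 g 26 t 49.9
[[515.9, -111.8, 67.5, 20.5, 3.7]]
[[513.6, -106.7, 65.6, 19.9, 3.7]]
246 247
207 .......#### ..###############################  ## .......................   bbbbbb# #
210 .......#######################################      ....... ........    bbbbb  y ####
213 ........###########################################       ### ..   bbbbbbbyyybbbR   #
216 ............. ##########  ################## #################.bbbbbbbbbbbbbb  yyybb 
219 ..............########### .....######### ....#################bbb yy  ######bbbbbbb. 
222 ................#  ####### .......##### .. ###################yy  ############## bbbb
225 ................. #########........ ########## ######################################
228 ................. #########...........####### bb ####################################
231 .................. #### ###...........  ######b######################################
234 ...................###  RRR .......  ....  ##########################################
237 ....................#######  RRR ....     .#######
[... 775 characters left out ...]
..................................................................    
267 .....................................................................................
270 .....................................................................................
273 .................................. ## ...............................................
276 .............................########### ............................................
279 ......................  ################### .........................................
282 ..................############################ ......................................
285 .............  ################################## ...................................
```

Emit:
carry_out([
  [0.006,0,0],
  [0.006,0,0],
  [0.006,0,0],
  [0.006,0,0],
  [0.006,0,0],
  [0,0,0],
], roll=[0,0,0,0,0,0])

```text
time: 50.58
eef_pos: [0.516, -0.0915, 0.0533]
eef_rot: [-2.137, -2.302, -0.001]
force: [0.6, 0.3, -1.5]
width: 0.0691
grip_force: 25.7
```

```bash
python3 - <<'E'
from h import *
rv(.05,(330,150,420,275))
E
```

```text
red [[514.2, -73.1, 66.5, 16.2, 9.5]]
tray xy -59.7 -134.3 z 53.3 F [-0.4 -0.4 -2.1] w 0.0692 g 26 t 50.6
```

Emit:
carry_out([
  [0.005,0,0],
  [0.005,0,0],
  [0.005,0,0],
  [0,0,0],
], roll=[0,0,0,0])

```text
time: 50.97
eef_pos: [0.5148, -0.0772, 0.0531]
eef_rot: [-2.138, -2.301, -0.001]
force: [-0.5, 0.2, -3.0]
width: 0.0693
grip_force: 25.7
```

```bash
python3 - <<'E'
from h import *
rv(.05,(330,150,420,275))
E
```

```text
red [[512.5, -58.9, 66.2, 10.5, 3.8]]
tray xy -59.8 -119.7 z 53.2 F [-0.7 -0.5 -3.1] w 0.0689 g 26 t 51.0
```

Emit:
carry_out([
  [-0.02,0,0],
  [-0.02,0,0],
  [0,0,0.008],
  [0,0,0.004],
  [0,0,0],
], roll=[0,0,0,0,0])

```text
time: 51.43
eef_pos: [0.5179, -0.1198, 0.0416]
eef_rot: [2.142, 2.298, -0.001]
force: [-2.8, -2.7, 6.2]
width: 0.0688
grip_force: 27.0
```

Emit:
carry_out([
  [0,0,0.003],
  [0,0,0.003],
  [0,0,0],
], roll=[0,0,0])

```text
time: 51.68
eef_pos: [0.5183, -0.1203, 0.0377]
eef_rot: [2.141, 2.296, 0.001]
force: [-8.6, -4.0, 27.6]
width: 0.0691
grip_force: 34.2
```

Emit:
carry_out([
  [0,0,0.003],
  [0,0,0.003],
  [0,0,0],
], roll=[0,0,0])

```text
time: 51.93
eef_pos: [0.5182, -0.1206, 0.0323]
eef_rot: [2.142, 2.296, 0.001]
force: [-10.8, -3.7, 36.2]
width: 0.0691
grip_force: 42.1
```

Emit:
carry_out([
  [0,0,-0.006],
  [0,0,-0.004],
  [0,0,0],
], roll=[0,0,0])

```text
time: 52.18
eef_pos: [0.5182, -0.1178, 0.0397]
eef_rot: [2.139, 2.301, 0.001]
force: [0.2, -0.2, -2.8]
width: 0.0691
grip_force: 37.8
```

```bash
python3 - <<'E'
from h import *
rv(.05,(330,150,420,275))
E
```

```text
red [[516.1, -100.7, 66.2, 15.9, 8.0]]
tray xy -59.7 -159.7 z 39.2 F [ 0.4 -0.1 -2.7] w 0.0692 g 38 t 52.2
```

Emit:
carry_out([
  [0.006,0,0],
  [0.006,0,0],
  [0.006,0,0],
  [0.006,0,0],
  [0,0,0],
], roll=[0,0,0,0,0])

```text
time: 52.65
eef_pos: [0.5158, -0.0923, 0.0389]
eef_rot: [-2.136, -2.302, -0.0]
force: [1.1, 0.6, -1.6]
width: 0.0687
grip_force: 37.8
```

```bash
python3 - <<'E'
from h import *
rv(.05,(330,150,420,275))
E
```

```text
red [[501.6, -77.1, 40.9, 12.9, 4.7]]
tray xy -59.9 -135.2 z 39.0 F [-0.1 -0.  -3.1] w 0.0691 g 38 t 52.7
```

Clear of the bench, with no rim contact yet. I'll continue in small steps.

Emit:
carry_out([
  [0.004,0,0],
  [0.004,0,0],
  [0.004,0,0],
  [0,0,0],
], roll=[0,0,0,0])

```text
time: 53.03
eef_pos: [0.5154, -0.0832, 0.0397]
eef_rot: [2.14, 2.299, -0.0]
force: [-1.9, -3.6, 2.7]
width: 0.0691
grip_force: 38.4
```

```bash
python3 - <<'E'
from h import *
rv(.05,(330,150,420,275))
E
```

```text
red [[491.0, -66.6, 23.5, 7.0, -1.0]]
tray xy -59.6 -125.1 z 39.8 F [-1.  -3.   3.5] w 0.0689 g 38 t 53.1
```

Emit:
carry_out([
  [0.004,0,0],
  [0.004,0,0],
  [0.004,0,0],
  [0,0,0],
], roll=[0,0,0,0])

```text
time: 53.42
eef_pos: [0.515, -0.0748, 0.041]
eef_rot: [2.141, 2.293, -0.002]
force: [-3.6, -11.2, 15.4]
width: 0.069
grip_force: 38.7
```

```bash
python3 - <<'E'
from h import *
rv(.05,(330,150,420,275))
E
```

```text
red []
tray xy -59.4 -116.8 z 41.0 F [ -4.2 -11.2  15.8] w 0.0688 g 39 t 53.5
```

Contact is on the rim's top edge, so the pad is slightly too high. I'll back off, drop 4 mm and push again.

Emit:
carry_out([
  [-0.012,0,0],
  [-0.006,0,0.004],
  [0,0,0],
  [0,0,0],
], roll=[0,0,0,0])

```text
time: 53.8
eef_pos: [0.5151, -0.0882, 0.0345]
eef_rot: [-2.14, -2.298, 0.001]
force: [-0.6, 0.5, -2.9]
width: 0.0689
grip_force: 36.8
```

Emit:
carry_out([
  [0.005,0,0],
  [0.005,0,0],
  [0.005,0,0],
  [0.004,0,0],
  [0,0,0],
], roll=[0,0,0,0,0])

```text
time: 54.22
eef_pos: [0.5146, -0.0697, 0.0355]
eef_rot: [2.138, 2.3, -0.001]
force: [-0.0, -6.0, -1.9]
width: 0.069
grip_force: 34.8
```

```bash
python3 - <<'E'
from h import *
rv(.05,(330,150,420,275))
E
```

```text
red []
tray xy -59.5 -111.8 z 35.5 F [ 0.4 -4.1 -2.4] w 0.069 g 35 t 54.3
```

Emit:
carry_out([
  [0.005,0,0],
  [0.005,0,0],
  [0.005,0,0],
  [0,0,0],
], roll=[0,0,0,0])

```text
time: 54.6
eef_pos: [0.5134, -0.0541, 0.0353]
eef_rot: [2.138, 2.3, 0.0]
force: [1.2, -3.8, -1.7]
width: 0.0692
grip_force: 27.8
```

Emit:
carry_out([
  [0.005,0,0],
  [0.005,0,0],
  [0,0,0],
], roll=[0,0,0])

```text
time: 54.85
eef_pos: [0.5123, -0.0436, 0.0351]
eef_rot: [-2.138, -2.301, -0.0]
force: [0.5, -3.6, -2.6]
width: 0.0688
grip_force: 23.5
```

```bash
python3 - <<'E'
from h import *
tp(); c=r.capture('scene'); x,y=map(int,px(c,np.append(tw(-60,-100),30)/1000)); print(x,y); asc('scene',x-45,y-30,x+40,y+35,3)
E
```

```text
tray xy -59.8 -85.4 z 35.1 F [ 0.5 -3.6 -2.6] w 0.0688 g 23 t 54.9
262 236
206 ..............................##########......# ############.########################
209 ............................... ##########........ ##### ..##########################
212 ................................# ########.......... ################################
215 ................................ # ###### ........    #######bbb#####################
218 ................................ ### R  #  ...   bbbbbb.y #####b##############    ###
221 ................................########     bbbbbb.yy #####################  yyybb  
224 ...............................###############   y #######################bbbbbbbb.yy
227 ...............................####################   R#####  ##################bbbbb
230 ............................  ########################## R #  ####################  b
233 ........................  .. b############################R#  #################  R bb
236 ........................     ############################  #  ############### R bb.yy
239 ............................###
[... 249 characters left out ...]
............................. ###############Rbb.yyy bbbb yy  bbbbbbbbbb yy
251 ............................................ #########  ... bbb# yy bbbbbbbbbb  yy bb
254 ......................................................        ...bbbbbbbbbb yy.bbbbbb
257 ............................................................      .... bbb.yyy bbbbbb
260 ................................................................       .....bbb.yyy  
263 .................................................................... .       ....bbbb
266 ..........................................................................        ...
269 ................................................................................
```

The force is low and the broad lining face now shows to the camera, so the pad has turned well past vertical, to about 120°. I'll carry it back over open bench, set its edge down and let it fall lining up.

Emit:
carry_out([
  [0,0,-0.02],
  [-0.03,-0.005,0],
  [-0.03,-0.005,0],
  [-0.025,-0.005,0],
  [0,0,0.01],
  [0,0,0.01],
  [0,0,0],
], roll=[0,0,0,0,0,0,0])

```text
time: 55.53
eef_pos: [0.5023, -0.1291, 0.0334]
eef_rot: [-2.137, -2.298, 0.002]
force: [-0.7, 0.3, -3.3]
width: 0.0688
grip_force: 27.1
```

Emit:
carry_out([
  [0,0,0.004],
  [0,0,0],
  [0,0,0],
], roll=[0,0,0])

```text
time: 55.78
eef_pos: [0.5037, -0.1294, 0.0311]
eef_rot: [-2.138, -2.301, -0.0]
force: [-0.7, -0.9, -3.9]
width: 0.0686
grip_force: 27.0
```

```bash
python3 - <<'E'
from h import *
tp()
E
```

```text
tray xy -74.7 -170.3 z 31.1 F [-0.7 -0.9 -3.9] w 0.0686 g 27 t 55.8
```

Emit:
carry_out([
  [0.002,0,0.005],
  [0.002,0,0.005],
  [0.002,0,0.005],
  [0.002,0,0.005],
  [0,0,0],
], roll=[0,0,0,0,0])

```text
time: 56.2
eef_pos: [0.5038, -0.118, 0.013]
eef_rot: [-2.134, -2.301, -0.006]
force: [-7.0, 10.7, 29.4]
width: 0.0684
grip_force: 49.1
```

```bash
python3 - <<'E'
from h import *
tp()
E
```

```text
tray xy -73.8 -159.0 z 13.0 F [-7.  10.7 29.4] w 0.0684 g 49 t 56.2
```

Emit:
carry_out([
  [0,0,-0.003],
  [0,0,0],
  [0,0,0],
  [0,0,0],
  [0,0,-0.02],
  [0,0,-0.03],
  [0,0,-0.04],
  [0,0,0],
], roll=[0,0,0,0,0,0,0,0], gripper=0.08)

```text
time: 56.87
eef_pos: [0.5068, -0.1239, 0.1098]
eef_rot: [2.136, 2.293, 0.009]
force: [1.0, 0.0, 0.1]
width: 0.08
grip_force: 0.0
```

Emit:
carry_out([
  [-0.03,0,0],
  [-0.03,0,0],
  [-0.03,0,0],
  [-0.03,0,0],
  [0,0,0],
], roll=[0,0,0,0,0])

```text
time: 57.28
eef_pos: [0.5109, -0.2498, 0.1046]
eef_rot: [2.146, 2.288, -0.004]
force: [0.1, 0.1, -0.5]
width: 0.08
grip_force: 0.0
```

```bash
python3 - <<'E'
from h import *
tp(); benchpads(); c=r.capture('top'); m=masks(c); print(rect(c,m['dark'],.02,150,(335,150,425,240))); print(r.state()['joint_positions'].round(2))
c=r.capture('scene'); m=masks(c); print(rect(c,m['dark'],.02,150,(190,200,275,310)))
E
```

```text
tray xy -76.2 -290.9 z 104.6 F [ 0.1  0.1 -0.5] w 0.08 g 0 t 57.3
red [] dark [[581.5, -185.6, 70.2, 55.5, -7.3]] tin [[496.8, -249.4, 48.3, 45.8, 89.4]]
[[503.4, -116.2, 68.4, 55.6, 4.2], [582.1, -185.7, 69.0, 55.5, -7.3]]
[ 0.1   0.47  0.3   1.94 -0.2   0.76  0.58]
[[590.1, -191.6, 73.4, 56.7, -7.6], [513.2, -121.7, 72.3, 60.8, 3.8], [376.6, -125.0, 227.0, 55.0, -31.8]]
```

The third pad is lining up at (503.4, −116.2). I'll grip it and place it at place2.

Emit:
carry_out([
  [0,0,0],
  [0,0,0],
  [0,0,0],
  [0,0,0],
  [0,0,0],
  [0,0,0],
  [0,0,0],
], roll=[-0.121,-0.121,-0.121,-0.121,-0.121,-0.121,-0.121], gripper=0.072)

```text
time: 58.02
eef_pos: [0.5118, -0.2403, 0.104]
eef_rot: [-0.993, -2.98, -0.001]
force: [-0.9, 0.0, -0.8]
width: 0.0722
grip_force: 0.0
```

Emit:
carry_out([
  [0,0,0],
  [0,0,0],
  [0,0,0],
  [0,0,0],
  [0,0,0],
  [0,0,0],
  [0,0,0],
], roll=[-0.121,-0.121,-0.121,-0.121,-0.121,-0.121,0])

```text
time: 58.6
eef_pos: [0.5117, -0.2406, 0.104]
eef_rot: [0.126, -3.139, -0.002]
force: [0.5, -0.5, 0.4]
width: 0.0721
grip_force: 0.0
```

```bash
python3 - <<'E'
from h import *
to(503.4,-116.2,0,94.2)
E
```

```text
from [ 511.7 -240.6  104. ] yaw 94.6 roll 0.007 slide [ -0.8 124.7 104. ]
```

Emit:
carry_out([
  [-0.001,0.031,0],
  [0,0.031,0],
  [0,0.031,0],
  [0,0.032,0],
  [0,0,0.035],
  [0,0,0.035],
  [0,0,0.022],
  [0,0,0.012],
  [0,0,0],
], roll=[0.007,0,0,0,0,0,0,0,0])

```text
time: 59.35
eef_pos: [0.5022, -0.1164, -0.002]
eef_rot: [0.104, -3.135, -0.001]
force: [-0.9, -0.3, 0.4]
width: 0.072
grip_force: 0.0
```

Emit:
carry_out([
  [0,0,0],
  [0,0,0],
  [0,0,0],
  [0,0,0],
  [0,0,0],
  [0,0,-0.03],
  [0,0,-0.03],
  [0,0,0],
  [0,0,0],
], roll=[0,0,0,0,0,0,0,0,0], gripper=0, squeeze=40)

```text
time: 60.1
eef_pos: [0.5055, -0.1179, 0.062]
eef_rot: [-0.104, 3.136, -0.001]
force: [-0.0, -0.8, -2.5]
width: 0.0546
grip_force: 45.0
```

```bash
python3 - <<'E'
from h import *
to(*tw(59,50),62,94.17)
E
```

```text
from [ 505.5 -117.9   62. ] yaw 93.8 roll -0.006 slide [-131.1  209.    -0. ]
```

Emit:
carry_out([
  [-0.0164,0.0261,0],
  [-0.0164,0.0261,0],
  [-0.0164,0.0261,0],
  [-0.0164,0.0261,0],
  [-0.0164,0.0261,0],
  [-0.0164,0.0261,0],
  [-0.0164,0.0261,0],
  [-0.0164,0.0261,0],
  [0,0,0],
  [0,0,0],
], roll=[-0.006,0,0,0,0,0,0,0,0,0])

```text
time: 60.93
eef_pos: [0.6191, 0.103, 0.0587]
eef_rot: [0.121, -3.137, -0.001]
force: [0.2, -1.5, -2.8]
width: 0.0549
grip_force: 44.9
```

```bash
python3 - <<'E'
from h import *
tp(); to(*tw(59,50),8,94.17)
E
```

```text
tray xy 57.3 53.1 z 58.7 F [ 0.2 -1.5 -2.8] w 0.0549 g 45 t 60.9
from [619.1 103.   58.7] yaw 94.4 roll 0.004 slide [-1.7 -3.1 50.7]
```

Lower and release. Then on to the last, upright pad at (582, −185.7), yaw −7.5.

Emit:
carry_out([
  [-0.002,-0.002,0.02],
  [0,0,0.018],
  [0,0,0.008],
  [0,0,0.004],
  [0,0,0],
], roll=[0,0,0,0,0])

```text
time: 61.35
eef_pos: [0.6206, 0.0973, 0.0089]
eef_rot: [0.113, -3.137, 0.001]
force: [-0.4, 0.4, -2.0]
width: 0.055
grip_force: 44.8
```

Emit:
carry_out([
  [0,0,0],
  [0,0,0],
  [0,0,0],
  [0,0,-0.03],
  [0,0,-0.03],
  [0,0,-0.035],
  [0,0,0],
], roll=[0,0,0,0,0,0,0], gripper=0.069)

```text
time: 61.93
eef_pos: [0.6268, 0.0995, 0.1133]
eef_rot: [-0.114, 3.127, 0.004]
force: [0.8, -0.5, 0.5]
width: 0.069
grip_force: 0.0
```

```bash
python3 - <<'E'
from h import *
benchpads(); to(582,-185.7,100,82.5)
E
```

```text
red [] dark [[582.1, -185.7, 69.0, 55.5, -7.3]] tin [[496.8, -249.4, 48.3, 45.8, 89.4]]
from [625.4  99.2 110.5] yaw 94.2 roll 0.204 slide [   5.8 -288.1   10.5]
```

Emit:
carry_out([
  [0,0,0],
  [0,0,0],
  [0,-0.032,0],
  [0,-0.032,0],
  [0,-0.032,0],
  [0,-0.032,0],
  [0,-0.032,0],
  [0,-0.032,0],
  [0.003,-0.032,0],
  [0.003,-0.032,0],
], roll=[0.102,0.102,0,0,0,0,0,0,0,0], gripper=0.074)

```text
time: 62.82
eef_pos: [0.5819, -0.1561, 0.1049]
eef_rot: [-0.205, -3.135, 0.0]
force: [0.8, 0.3, -0.8]
width: 0.0741
grip_force: 0.0
```

Emit:
carry_out([
  [0,-0.032,0],
  [0,0,0],
  [0,0,0],
], roll=[0,0,0])

```text
time: 63.07
eef_pos: [0.5773, -0.1893, 0.1049]
eef_rot: [-0.213, -3.134, 0.002]
force: [-0.2, 0.9, 0.2]
width: 0.0742
grip_force: 0.0
```

```bash
python3 - <<'E'
from h import *
to(582,-185.7,1,82.5); traypads()
E
```

```text
from [ 577.3 -189.3  104.9] yaw 82.2 roll -0.005 slide [ -4.1   4.2 103.9]
pad in tray: world 500.8 86.6 size 69.2 53.8 yaw 4.2 tray -61.9 45.3 red px 1
pad in tray: world 513.4 -5.8 size 69.3 54.2 yaw 4.3 tray -56.0 -47.8 red px 1
pad in tray: world 618.8 96.9 size 70.6 54.4 yaw 4.7 tray 56.6 47.0 red px 1
```

All three pads are within 6 mm. Now the last one.

Emit:
carry_out([
  [-0.004,0.004,0.035],
  [0,0,0.035],
  [0,0,0.022],
  [0,0,0.011],
  [0,0,0],
], roll=[0,0,0,0,0])

```text
time: 63.53
eef_pos: [0.5813, -0.1806, -0.0004]
eef_rot: [-0.201, -3.13, -0.003]
force: [-0.3, -0.6, -0.6]
width: 0.0739
grip_force: 0.0
```

Emit:
carry_out([
  [0,0,0],
  [0,0,0],
  [0,0,0],
  [0,0,0],
  [0,0,0],
  [0,0,-0.03],
  [0,0,-0.03],
  [0,0,0],
  [0,0,0],
  [0,0,0],
], roll=[0,0,0,0,0,0,0,-0.102,-0.102,0], gripper=0, squeeze=40)

```text
time: 64.37
eef_pos: [0.583, -0.1831, 0.0631]
eef_rot: [-0.12, 3.138, -0.0]
force: [-0.0, -0.4, -1.4]
width: 0.0548
grip_force: 44.1
```

```bash
python3 - <<'E'
from h import *
to(*tw(59,-50),62,94.17)
E
```

```text
from [ 583.  -183.1   63.1] yaw 94.4 roll 0.004 slide [-58.5 179.7   1.1]
```

Emit:
carry_out([
  [-0.0098,0.03,0],
  [-0.0098,0.03,0],
  [-0.0098,0.03,0],
  [-0.0098,0.03,0],
  [-0.0098,0.03,0],
  [-0.0098,0.03,0],
  [0,0,0],
  [0,0,0],
], roll=[0.004,0,0,0,0,0,0,0])

```text
time: 65.03
eef_pos: [0.6289, 0.0044, 0.0619]
eef_rot: [0.112, -3.139, -0.003]
force: [-0.8, -1.1, -1.1]
width: 0.0549
grip_force: 44.1
```

```bash
python3 - <<'E'
from h import *
to(*tw(59,-50),9,94.17)
E
```

```text
from [628.9   4.4  61.9] yaw 94.1 roll -0.001 slide [ 0.9 -4.  52.9]
```

Emit:
carry_out([
  [0.001,-0.004,0.02],
  [0,0,0.018],
  [0,0,0.009],
  [0,0,0.005],
  [0,0,0],
], roll=[0,0,0,0,0])

```text
time: 65.45
eef_pos: [0.6275, -0.0046, 0.0103]
eef_rot: [0.104, -3.138, 0.001]
force: [-0.3, 0.4, -2.5]
width: 0.055
grip_force: 44.1
```

Emit:
carry_out([
  [0,0,0],
  [0,0,0],
  [0,0,0],
  [0,0,-0.03],
  [0,0,-0.03],
  [0,0,-0.035],
  [0,0,0],
], roll=[0,0,0,0,0,0,0], gripper=0.069)

```text
time: 66.03
eef_pos: [0.6329, -0.0031, 0.1125]
eef_rot: [-0.107, 3.128, 0.001]
force: [1.2, -0.4, 0.8]
width: 0.0686
grip_force: 0.0
```

```bash
python3 - <<'E'
from h import *
to(*tw(-20,170),105,94.17)
E
```

```text
from [632.9  -3.1 112.5] yaw 93.9 roll -0.004 slide [ 83.4 223.8   7.5]
```

Emit:
carry_out([
  [0.0119,0.032,0],
  [0.0119,0.032,0],
  [0.0119,0.032,0],
  [0.0119,0.032,0],
  [0.0119,0.032,0],
  [0.0119,0.032,0],
  [0.0119,0.032,0],
  [0,0,0],
  [0,0,0],
], roll=[0,0,0,0,0,0,0,0,0], gripper=0)

```text
time: 66.78
eef_pos: [0.5287, 0.2173, 0.1056]
eef_rot: [-0.116, 3.139, 0.002]
force: [1.0, -0.7, 0.4]
width: -0.0001
grip_force: 0.0
```

```bash
python3 - <<'E'
from h import *
tp()
c=r.capture('top'); m=masks(c); print('spanner',rect(c,m['grey'],.011,100,(145,175,185,260)))
asc('scene',230,180,400,275,4)
c=r.capture('scene'); m=masks(c)
for x,y in((-59,50),(-59,-50),(59,50),(59,-50)): print(px(c,np.append(tw(x,y),26)/1000).round())
q=rect(c,m['dark'],.026,150,(235,190,395,280)); print([( *v, np.round((np.array(v[:2])-TC)@np.array([[np.cos(TA),-np.sin(TA)],[np.sin(TA),np.cos(TA)]]),1)) for v in q])
E
```

```text
tray xy -24.5 173.7 z 105.6 F [ 1.  -0.7  0.4] w -0.0001 g 0 t 66.8
spanner [[396.2, 382.8, 53.4, 28.9, 0.4], [478.4, 350.7, 190.1, 94.6, 0.1]]
180 ................................................. ...      RRRRRRRRRRRRRRRRR....................................................#####..........   #bbbbb  bb  b ##########
184 ........................................................ ....      RRRRRRRR   .................................................. ######.................................. 
188 ......................................................................      ......................................................######..................................
192 ...................................................................................................................................R #  ..................................
196 ................................................................   bbbbb       ..............................................            ...  ............................
200 ..........................................................     bbbb # ### #  
[... 2873 characters left out ...]
....................
268 ................................................................         ....bbb  yyybbb#  R # R#bbb yyyyyyyyyyy ##..###...      ....  ...................................
272 .......................................................................        .....bbb  yyy bbb yyyyyyyyyyyyyyyyyyy...      ..... .......................................
[305. 207.]
[277. 227.]
[345. 226.]
[319. 249.]
[(638.9, -11.7, 75.8, 69.8, 3.2, array([ 68.7, -62.8])), (631.0, 87.9, 75.0, 71.3, 4.5, array([68.1, 37.1])), (523.9, -5.3, 89.8, 76.5, -84.7, array([-45.5, -48. ])), (513.7, 79.0, 82.3, 68.7, 4.6, array([-49.6,  36.8])), (675.3, 120.7, 264.6, 108.6, -57.2, array([114.6,  66.6]))]
```

```bash
cat >> h.py <<'E'
def span():
    c=r.capture('top'); m=masks(c); print('spanner',[q for q in rect(c,m['grey'],.011,100,(120,170,205,270)) if q[3]<60 and q[2]>150], '(mat 465.5,359.9 yaw 28.7)')
E
python3 - <<'E'
from h import *
traypads(); span(); to(*tw(-20,170),50,94.17)
E
```

```text
pad in tray: world 500.7 87.3 size 69.5 55.1 yaw 3.9 tray -61.9 46.0 red px 1
pad in tray: world 513.3 -5.8 size 69.2 54.2 yaw 4.3 tray -56.1 -47.7 red px 1
pad in tray: world 618.8 97.0 size 70.9 53.5 yaw 4.6 tray 56.6 47.1 red px 1
pad in tray: world 626.7 -3.4 size 70.9 54.4 yaw 3.9 tray 57.2 -53.6 red px 1
spanner [] (mat 465.5,359.9 yaw 28.7)
from [530.5 212.7 105.2] yaw 93.8 roll -0.006 slide [-3.1  1.  55.2]
```

```bash
python3 - <<'E'
from h import *
c=cap('top','t9.png'); m=masks(c); print(rect(c,m['grey'],.011,60,(120,170,205,270)))
E
```

```text
[[354.5, 304.3, 45.7, 19.2, 89.4], [440.2, 407.4, 190.4, 100.9, 0.5], [465.3, 357.1, 241.6, 204.2, -0.1]]
```

View pics/t9.png

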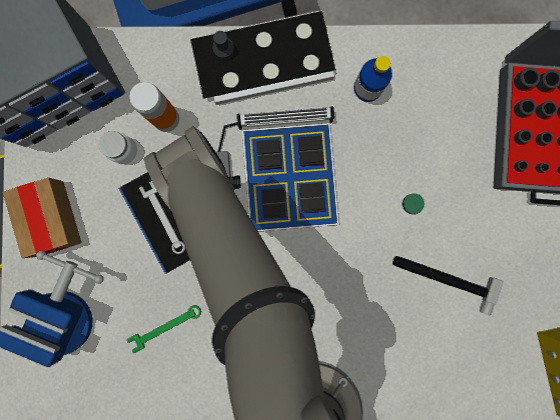

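All four pads lie lining up in their outlines. The spanner is still on the mat, with its ends at px (148,187) and (180,247) as before. Now the toggle.

Emit:
carry_out([
  [0,0,0.03],
  [0,0,0.023],
  [0,0,0],
  [-0.008,0,0],
  [-0.008,0,0],
  [-0.008,0,0],
  [-0.008,0,0],
  [-0.008,0,0],
  [0,0,0],
], roll=[0,0,0,0,0,0,0,0,0])

```text
time: 67.83
eef_pos: [0.5723, 0.2174, 0.0531]
eef_rot: [-0.107, 3.137, 0.002]
force: [-0.3, -0.0, -0.7]
width: 0.0001
grip_force: 0.0
```

```bash
python3 - <<'E'
from h import *
tp()
E
```

```text
tray xy 18.9 170.6 z 53.1 F [-0.3 -0.  -0.7] w 0.0001 g 0 t 67.8
```

Emit:
carry_out([
  [-0.005,0,0],
  [-0.005,0,0],
  [-0.004,0,0],
  [0,0,0],
], roll=[0,0,0,0])

```text
time: 68.17
eef_pos: [0.5844, 0.2182, 0.0523]
eef_rot: [-0.108, 3.139, 0.0]
force: [-0.1, 0.3, 0.3]
width: -0.0006
grip_force: 0.3
```

```bash
python3 - <<'E'
from h import *
tp()
E
```

```text
tray xy 31.1 170.5 z 52.3 F [-0.1  0.3  0.3] w -0.0006 g 0 t 68.2
```

Emit:
carry_out([
  [-0.003,0,0],
  [-0.003,0,0],
  [0,0,0],
], roll=[0,0,0])

```text
time: 68.42
eef_pos: [0.5898, 0.2185, 0.052]
eef_rot: [0.108, -3.14, 0.0]
force: [-0.7, -0.2, -0.1]
width: -0.0002
grip_force: 0.5
```

```bash
python3 - <<'E'
from h import *
tp()
E
```

```text
tray xy 36.5 170.4 z 52.0 F [-0.7 -0.2 -0.1] w -0.0002 g 0 t 68.4
```

Emit:
carry_out([
  [-0.003,0,0],
  [-0.003,0,0],
  [0,0,0],
], roll=[0,0,0])

```text
time: 68.67
eef_pos: [0.5916, 0.2187, 0.0514]
eef_rot: [0.11, -3.131, 0.003]
force: [-11.9, -1.0, 6.7]
width: -0.0001
grip_force: 6.9
```

```bash
python3 - <<'E'
from h import *
tp()
E
```

```text
tray xy 38.3 170.5 z 51.4 F [-11.9  -1.    6.7] w -0.0001 g 7 t 68.7
```

End stop felt: 12 N at the expected position. I'll retreat and verify.

Emit:
carry_out([
  [0.015,0,0],
  [0.02,0,0],
  [0.01,0,-0.02],
  [0,0,-0.035],
  [0,0,-0.035],
  [0,-0.03,-0.03],
  [0,-0.035,0],
  [0,-0.035,0],
  [0,-0.035,0],
  [0,-0.035,0],
], roll=[0,0,0,0,0,0,0,0,0,0])

```text
time: 69.5
eef_pos: [0.5631, 0.045, 0.1725]
eef_rot: [-0.109, 3.137, -0.0]
force: [0.7, -0.5, -0.6]
width: 0.0
grip_force: 0.0
```

Emit:
carry_out([
  [0,-0.035,0],
  [0,-0.035,0],
  [0,-0.035,0],
  [0,-0.035,0],
  [0,-0.035,0],
  [0,0,0],
], roll=[0,0,0,0,0,0])

```text
time: 70.0
eef_pos: [0.5744, -0.1378, 0.1722]
eef_rot: [-0.092, 3.139, -0.008]
force: [-0.2, -1.4, 0.1]
width: 0.0002
grip_force: 0.0
```

```bash
python3 - <<'E'
from h import *
traypads(); span()
for n in('top','scene'):
    c=r.capture(n); d=(c['color'].max(2)<30)
    for t in(0,.5,.85,1.):
        a=t-.5; p=np.append(tw(40+50*np.sin(a),170),22+50*np.cos(a))/1000; u=px(c,p).round().astype(int)
        print(n,t,u,int(d[u[1]-1:u[1]+2,u[0]-1:u[0]+2].sum()))
    ys,xs=np.nonzero(d[int(u[1])-25:u[1]+25,u[0]-25:u[0]+25]); print('dark centroid',xs.mean()+u[0]-25,ys.mean()+u[1]-25,len(xs))
E
```

```text
pad in tray: world 500.7 86.6 size 69.0 53.8 yaw 4.2 tray -62.0 45.3 red px 1
pad in tray: world 513.4 -5.8 size 69.3 54.2 yaw 4.3 tray -56.0 -47.8 red px 1
pad in tray: world 618.8 97.0 size 70.9 53.5 yaw 4.6 tray 56.6 47.1 red px 1
pad in tray: world 626.7 -3.5 size 71.1 54.4 yaw 4.2 tray 57.1 -53.7 red px 1
spanner [[468.1, 355.3, 187.3, 36.7, 26.6]] (mat 465.5,359.9 yaw 28.7)
top 0 [217 173] 0
top 0.5 [216 162] 0
top 0.85 [215 155] 9
top 1.0 [215 153] 9
dark centroid 217.53846153846155 149.87912087912088 91
scene 0 [359 183] 0
scene 0.5 [368 184] 0
scene 0.85 [374 188] 3
scene 1.0 [376 190] 9
dark centroid 379.97297297297297 176.53667953667954 259
```

```bash
python3 -c "
from rig import r
print(r.hand_in())"
```

```text
the job is handed in; nothing more can be done
None
```

The job is handed in, but the hand-in gave no verdict: in the last images the spanner lay on the mat, all four pads lay lining up within about 7 mm of their outline centres, and the toggle sat at its on end stop.

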